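# Lock, load and index a board carrier

## Robot

A 6-joint arm with a two-finger parallel gripper is mounted at the origin on a cart in front of the work surface, level with it; the furniture and walls round the work are solid. World frame = base frame: x ahead of the robot, y to its left, z up, the work surface at z = 0. Lengths are in m, angles in degrees, forces in N, time in s.
With the tool pointing down it reaches from about 0.25 to 0.725 m from the base axis. Payload 9.7 kg.
Tool frame: the origin (TCP) lies on the centre line of the jaws, within the pads' length; the fingertips stand bot.nose_length ahead of it and the grasp point (between the pads) lies 11 mm behind it (bot.nose_length is the distance from the TCP to the fingertips, in m); z points along the fingers, y is the line along which they close (so a half turn about z gives the same grasp; the last joint's range is limited). The gripper opens to 85 mm and grips with 20 to 120 N. Pads are 22 mm wide; open, the fingers measure 114 mm over their backs; the gripper's body (76 mm by 85 mm) begins 54 mm behind the grasp point. The pads swing forward as they close: fully open they stand 13 mm farther back than shut.
Start: joints at [-72.823, 4.979, 10.078, 95.1, 0, 90], TCP at [0.162, -0.525, 0.239] pointing down, gripper open.
Joint ranges: [-179.16, 179.16], [-48.56, 103.87], [-65.8, 70.77], [-126.05, 130.52], [-82.76, 87.17], [-180, 180]. Speed limits (degrees/s): [127.2, 127.2, 147.25, 180, 180, 180].

## Interface

Orientations are given as [roll, pitch, yaw] about the fixed x, y, z axes, in that order (R = Rz(yaw) Ry(pitch) Rx(roll)).
In Python, from workcell import bot gives the robot as it stands. The module is installed in compiled form; this text tells all that it offers.
- The arm moves only by the shell command python3 -m inch 'ROWS' [OPENING] [FORCE]. ROWS is JSON, a list of rows, each a list of 4 numbers: the shift along the world's x, y, z in cm, then the turn about the world's z in degrees. A call has exactly 8 rows; each row is the pose to reach, as a shift and turn from the pose commanded when the call began; what a row does not reach only later rows make up. A row lasts 1/8 s, in which the tool goes at most 62.5 mm and 10.7 degrees, less where a joint would pass 70% of its speed; a pose out of reach is approached as far as the arm can. A call with a gripper value outside its range is refused whole. OPENING is the finger opening in cm, from 0 to 8.54, set as the call begins (- or left out, the last holds). The fingers move at their own pace and stop on an object; FORCE is the grip in N (left out, the last holds). Time passes only in rows, so rows that repeat a pose let the fingers close, or fill a call up. It gives the time, the measured TCP pose, the force, the opening and the grip force at its end, in the units of the state.
- bot.get_obs(): the state, without advancing time (a new reading comes with each control period).
- bot.camera(name): name is "scene" or "side" or "wrist"; returns a dict with "img" (480x640x3 uint8, red, green, blue), "fovy" (degrees; the focal length in pixels is half the picture's height over the tangent of half this angle, whatever the lens; pixels are square), "cx", "cy" (the principal point, pixels), "R" (3x3) and "t" (3): a world point X has camera coordinates R X + t; the wrist camera has in their place "mount" (4x4, takes a point from camera to tool coordinates, whose origin is the TCP and whose axes are the flange's). Camera axes: x right, y down, z forward; pixel columns grow to the right and rows downward; lengths in m; the calibration is good to about 2 mm. A picture is of the moment at which its call begins: read the wrist's pose just before it. There is no depth.
- bot.job_done(): hands the job in; it is judged then, once.
Trained networks look in a picture, given as the dict that the camera call returned (one of the last four; its "shot" number tells which), for a name from the list of things; names that differ only in an ending like _2 or _b are one class to them, and where a whole thing is asked for, a point or a joint stands for the part that bears it (a point fixed in the world has none). Each returns a list of dicts, best first, with "score" (0 to 1); they miss things now and then, are a little off and sometimes report something else, mostly with a low value. They report only what shows in the picture. A call takes as long as a camera call. They do not tell look-alikes from the thing itself.
- bot.find_in(thing, picture): "point" ([column, row] in pixels, amid what is visible of it).
- bot.landmark_of(thing, picture): "point" ([column, row] in pixels: a listed point, or the origin of a listed thing).
The state is a dict: "time": time; "q": joint angles; "qd": joint speeds; "joint_efforts": joint torques, N m; "ee_pos": TCP position; "tcp_rot": TCP orientation; "wrist_force": force on the tool from outside, world axes, zero at the start; "torque": the same for the moment, N m; "opening": finger opening in m; "grasp_force": force on a finger pad.
Only numpy, scipy, OpenCV 4.12 (cv2) and the standard library are available. Lean on these libraries where they do the work, as an engineer would, in place of code of your own. Each camera call takes 0.05 s, during which the arm holds its last target. There are 200 camera calls.

## Task

Get the board carrier loaded and set for work. Swing its turning plate to the loading position, where the bays open towards the robot's side and the loading lug lies over the lug of the base, and push the locking pin down through both holes; with the plate locked, stand every board from the tray upright in a bay of its own: lower edge into the groove with the top tipped forward, then back under the hook onto the rest. Then draw the pin, swing the loaded plate a quarter turn to the working position, where the other lug lies over the lug of the base, and push the pin fully home through both again. Leave the things standing around undisturbed.

Things in the scene. Friction and masses are not known exactly. Their poses are not given: they have to be found in the camera images.
- carrier (a joint): angle of the turning plate on the base, growing counter-clockwise seen from above; 0 = loading position (loading lug over the base lug, bay fronts towards the robot), 1.571 = working position (working lug over the base lug, bay fronts to the robot's right). Stops at -0.5 and 2.0. Dry friction of about 0.12 N m holds it where it is left; only the pin locks it
- carrier_base: fixed dark base plate of the board carrier, 204 x 204 mm on feet, underside 18 mm and top 30 mm above the bench, with one lug on its right side. Origin on the bench under the axis of the turning plate (a 200 mm bright metal disc, 10 mm thick, underside 32 mm and top 42 mm above the bench, with two lugs, a handle and three bays). x away from the robot, y left
- base_hole (a point): hole in the lug of the fixed base, 12.5 mm wide, through, 115 mm from the axis at the base's right (-y); point at its mouth on the lug's top, 30 mm above the bench. Axes are the base's, z up. In the working position the front bay's hook stands only 67 mm from it towards the axis, so a long gripper body goes lengthwise along x here
- load_hole (a point): hole (12.5 mm, through) in the loading lug of the turning plate, 115 mm from the axis; point at its mouth on the top of the lug, 42 mm above the bench, 12 mm above base_hole when the two are in line. Lugs are 34 mm wide
- work_hole (a point): the same in the working lug, a quarter turn clockwise (seen from above) from the loading lug; in line with base_hole at joint value 1.571
- handle (a point): upright black handle of the turning plate, round, 18 mm across, from 52 to 111 mm above the bench, 85 mm from the axis, opposite the loading lug; point on its middle line, 92 mm above the bench. Rigid with the plate, does not spin
- bay_1 (a point): front bay of the turning plate; point where the middle of a board lies when seated in this bay. Axes are the plate's: open front to -x, groove along y, z up. A bay is a groove 4.5 mm deep and 7 mm wide in a black shoe, floor 45 mm above the bench, with a steel back rest (20 mm wide) rising from its +x edge and leaning 9 degrees back (top to +x), ending in a hook
- bay_2 (a point): middle bay, 50 mm behind bay_1, else the same. The hook reaches 11 mm forward from the rest, 85 mm up it (5 mm above a seated board), so a board cannot go straight down: its lower edge goes into the groove with its top tipped forward (9 degrees past vertical is enough), then it is swung back under the hook
- bay_3 (a point): rear bay, 50 mm behind bay_2, else the same. A seated board stands on the groove floor and lies on the rest, so it leans 9 degrees back, its lower edge 40 mm below this point along the lean, its parts towards the open front. It stays by its own weight. Any bay may be used, one board each. Hook tops are 137 mm above the bench
- block_hole (a point): blind hole (11.5 mm wide, 26 mm deep) in the loose bright metal tool block (62 x 52 x 30 mm, 0.6 kg) on the bench to the left; point at its mouth on the block's top, 12 mm off the block's middle. The pin stands in it at the start and may be parked in it again.
- pin_head (a point): middle of the round black head (18 mm across, 34 mm long) of the locking pin; z along the pin towards the head's end. Below the head's shoulder (17 mm from this point) is a steel shank 10 mm thick and 40 mm long, tapered to 5 mm over its last 10 mm. 60 g. Home, the shoulder rests on the lug, tip 2 mm above the bench; in the tool block the shoulder stands 14 mm above the block
- pin_tip (a point): tip of the locking pin, 57 mm from pin_head, same axes
- board_1_mid (a point): green circuit board 48 x 80 mm, 2 mm thick, with parts up to 10 mm high on one face (none on the lowest 8 mm); point at the middle of the bare board. x across its width, y along its length (up as it stands in the tray), z out of the face with the parts. 50 g. Grip its two long side edges near the top. Only 2 or 3 boards are there; an absent one reads None
- board_2_mid (a point): a board as board_1
- board_3_mid (a point): a board as board_1
- board_tray: loose black board tray, 140 x 74 mm, 0.8 kg; origin at its underside, y along its three grooves, which are 40 mm apart along x, 3.5 mm wide, 6 mm deep, floors 8 mm above its underside, each with a back rest 30 mm wide and 40 mm high. The boards stand in them on a short edge, leaning about 9 degrees back to the tray's +x (a knock may tip one up to 15 degrees forward)
- solder_spool_b: solder spool, 58 mm across, 46 mm high, standing near the front edge; bystander
- tip_cleaner_b: round gold tip cleaner tin, 62 mm across, 50 mm high, behind to the left; bystander
- nine_volt_b: nine-volt battery standing on end, 49 mm high, to the left; bystander
There are look-alikes about, which are no part of the job. Leave any brown, purple or red look-alike of the part that bears pin_head alone.

How it is judged (in metres and radians):
On the way, in this order (a step that is already met when the one before it is completed fails the run):
1. the turning plate is at the loading position with the pin home through both lugs (value of joint carrier between -0.05 and 0.05 rad and horizontal distance between pin_tip and base_hole below 0.005 m and z of pin_tip in the frame of base_hole below -0.022 m and angle between pin_tip's own z axis and vertical below 0.12 rad), for 0.2 s.
2. every board stands in a bay, on its rest under the hook, with the plate still locked at the loading position (all of step 1 and (distance between board_1_mid and bay_1 below 0.012 m or distance between board_1_mid and bay_2 below 0.012 m or distance between board_1_mid and bay_3 below 0.012 m) and angle between the y axis of each of board_1_mid, board_2_mid, board_3_mid and the z axis of bay_1, either way round below 0.27 rad and (distance between board_2_mid and bay_1 below 0.012 m or distance between board_2_mid and bay_2 below 0.012 m or distance between board_2_mid and bay_3 below 0.012 m) and (distance between board_3_mid and bay_1 below 0.012 m or distance between board_3_mid and bay_2 below 0.012 m or distance between board_3_mid and bay_3 below 0.012 m)), for 0.3 s.
3. the loaded plate is at the working position with the pin home through both lugs ((distance between board_1_mid and bay_1 below 0.012 m or distance between board_1_mid and bay_2 below 0.012 m or distance between board_1_mid and bay_3 below 0.012 m) and angle between the y axis of each of board_1_mid, board_2_mid, board_3_mid and the z axis of bay_1, either way round below 0.27 rad and (distance between board_2_mid and bay_1 below 0.012 m or distance between board_2_mid and bay_2 below 0.012 m or distance between board_2_mid and bay_3 below 0.012 m) and (distance between board_3_mid and bay_1 below 0.012 m or distance between board_3_mid and bay_2 below 0.012 m or distance between board_3_mid and bay_3 below 0.012 m) and value of joint carrier between 1.521 and 1.621 rad and horizontal distance between pin_tip and base_hole below 0.005 m and z of pin_tip in the frame of base_hole below -0.022 m and angle between pin_tip's own z axis and vertical below 0.12 rad), for 0.3 s.
At the end, for the whole second after the job is handed in: Plate within 0.05 rad of the working position; pin upright (0.12 rad), within 5 mm of the base hole, its tip at least 22 mm below that hole's mouth (28 when home); every board present within 12 mm of a bay's point and 0.27 rad of upright (all of step 3); the robot touches nothing.
It fails at once if a bystander (spool, tip cleaner or battery) is pushed more than 3 cm (distance of any of solder_spool_b, tip_cleaner_b, nine_volt_b from where it was at the start of the episode above 0.03 m).
Of board_1, board_2, board_3 only 2 to 3 are there at a start; the rules pass over those that are not, and their reading is None.
At some moment in a run one of tool_block, board_tray may be knocked a few centimetres aside while the robot is not near it.
It also fails if it takes over 210 s, if anything falls off the work surface, if the arm or the gripper's body presses on something with over 40 N, if the wrist force passes 120 N, or if a joint passes its speed limit or range.

## Working session

There is one attempt and no reset: what is moved stays moved. The work goes in short steps, Python scripts to look and compute and a shell command to move; the robot and the scene stay as the last step left them, time stands still between calls to the robot, and variables do not carry over. Pictures are saved under pics/ and viewed, at most 14 in all, crops included, and the job is handed in when it is done.

```bash
mkdir -p pics; cat > h.py <<'E'
import numpy as np, cv2, json
from scipy.spatial.transform import Rotation as Ro
from workcell import bot
def K(c):
    f=c["img"].shape[0]/2/np.tan(np.radians(c["fovy"])/2)
    return f
def cam(n):
    o=bot.get_obs(); c=bot.camera(n)
    if n=="wrist":
        M=np.array(c["mount"]); T=np.eye(4); T[:3,:3]=Ro.from_euler("xyz",o["tcp_rot"],degrees=True).as_matrix(); T[:3,3]=o["ee_pos"]
        W=np.linalg.inv(T@M); c["R"]=W[:3,:3]; c["t"]=W[:3,3]
    c["R"]=np.array(c["R"]);c["t"]=np.array(c["t"])
    return c
def ray(c,p):
    f=K(c); d=np.array([(p[0]-c["cx"])/f,(p[1]-c["cy"])/f,1.]); R=c["R"]
    return -R.T@c["t"], R.T@d
def onz(c,p,z):
    o,d=ray(c,p); return o+d*(z-o[2])/d[2]
def tri(obs):
    A=np.zeros((3,3));b=np.zeros(3)
    for c,p in obs:
        o,d=ray(c,p); d=d/np.linalg.norm(d); P=np.eye(3)-np.outer(d,d); A+=P;b+=P@o
    x=np.linalg.solve(A,b)
    e=[np.linalg.norm(np.cross(x-ray(c,p)[0],ray(c,p)[1]/np.linalg.norm(ray(c,p)[1]))) for c,p in obs]
    return x,max(e)
def proj(c,X):
    v=c["R"]@np.array(X)+c["t"]; f=K(c); return [v[0]/v[2]*f+c["cx"],v[1]/v[2]*f+c["cy"]]
def save(c,n,box=None,s=1):
    im=c["img"][:,:,::-1]
    if box: im=im[box[1]:box[3],box[0]:box[2]]
    if s!=1: im=cv2.resize(im,None,fx=s,fy=s,interpolation=cv2.INTER_CUBIC)
    cv2.imwrite("pics/"+n+".png",im)
E
python3 - <<'E'
from h import *
o=bot.get_obs(); print(o, bot.nose_length)
A=cam("scene");B=cam("side")
save(A,"scene0");save(B,"side0")
for n,c in(("scene",A),("side",B)):
    print(n,(-c["R"].T@c["t"]).round(3),c["fovy"])
Z={"carrier_base":0,"base_hole":.03,"load_hole":.042,"work_hole":.042,"handle":.092,"block_hole":.03,"pin_head":.061,"board_tray":0,"board_1_mid":.048,"bay_1":.085,"bay_2":.085,"bay_3":.085,"solder_spool_b":0,"tip_cleaner_b":0,"nine_volt_b":0}
for t,z in Z.items():
    for n,c in(("scene",A),("side",B)):
        print(t,n,[(np.round(d["point"]).astype(int).tolist(),round(d["score"],2),onz(c,d["point"],z)[:2].round(3).tolist()) for d in bot.landmark_of(t,c)[:4]])
E
```

```text
{'time': 0.0, 'q': array([-7.28207629e+01,  5.01240490e+00,  1.00345056e+01,  9.51022832e+01,
       -5.71009152e-04,  9.00013996e+01]), 'qd': array([ 0.01085816, -0.07745021, -0.01458688, -0.06281979, -0.05761338,
        0.09971993]), 'joint_efforts': array([-2.34811268e-03, -5.20386815e+01,  4.64806116e+01,  1.59524189e-02,
       -2.63065874e-05, -1.10113252e-06]), 'ee_pos': array([ 0.16237647, -0.52523666,  0.23857103]), 'tcp_rot': array([-1.79919818e+02,  5.72967197e-04,  1.71778384e+01]), 'wrist_force': array([-0.00782372, -0.01437734,  0.46823434]), 'torque': array([ 0.03319225,  0.00766901, -0.04973554]), 'grasp_force': 0.0, 'opening': 0.08553482897129984} 0.008
scene [-0.394  0.505  0.857] 48.8164213961508
side [0.479 1.064 0.542] 53.69894080611923
carrier_base scene [([323, 264], 0.8, [0.555, 0.068])]
carrier_base side [([294, 273], 0.72, [0.559, 0.072])]
base_hole scene [([368, 242], 0.77, [0.555, -0.06]), ([320, 236], 0.49, [0.631, 0.042])]
base_hole side [([304, 240], 0.57, [0.542, -0.054]), ([298, 255], 0.56, [0.552, 0.039])]
load_hole scene [([350, 230], 0.87, [0.608,
[... 1441 characters left out ...]
4, 226], 0.93, [0.621, 0.09]), ([333, 244], 0.69, [0.521, 0.059]), ([323, 234], 0.63, [0.571, 0.061])]
bay_3 side [([309, 235], 0.74, [0.524, 0.04]), ([287, 242], 0.68, [0.573, 0.079]), ([266, 243], 0.58, [0.62, 0.089])]
solder_spool_b scene [([395, 299], 0.75, [0.366, -0.031]), ([215, 331], 0.72, [0.448, 0.383])]
solder_spool_b side [([373, 258], 0.74, [0.366, -0.013])]
tip_cleaner_b scene [([228, 260], 0.97, [0.677, 0.283])]
tip_cleaner_b side [([221, 328], 0.7, [0.685, 0.303])]
nine_volt_b scene [([225, 262], 0.7, [0.672, 0.292]), ([354, 232], 0.57, [0.646, -0.066]), ([186, 279], 0.49, [0.647, 0.399])]
nine_volt_b side [([226, 361], 0.69, [0.655, 0.4]), ([297, 254], 0.42, [0.56, -0.029])]
```

View pics/scene0.png

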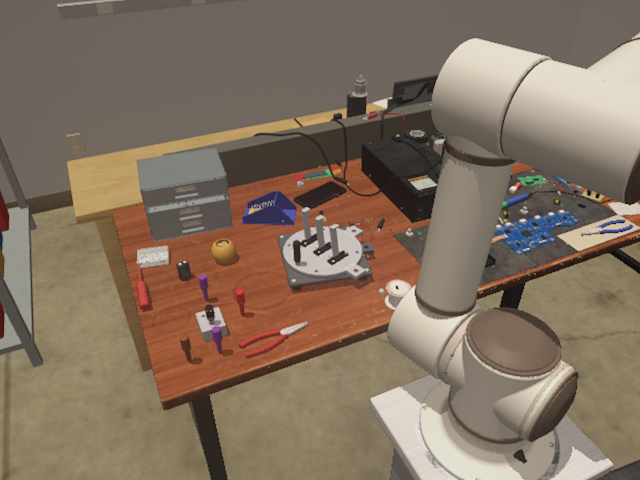

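View pics/side0.png

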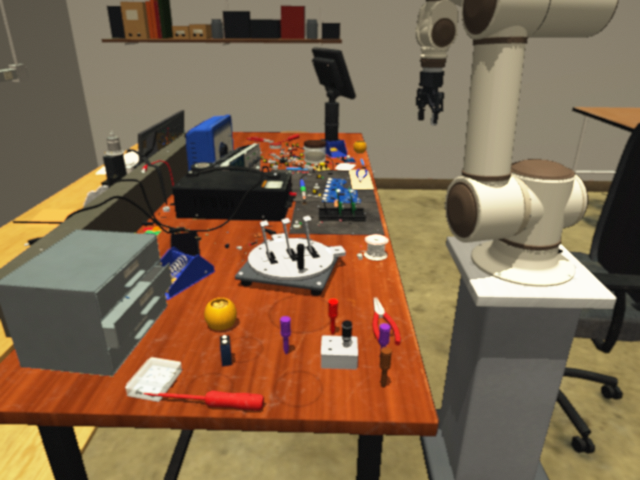

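```bash
python3 -m inch '[[5,4,4,0],[10,8,8,0],[14,13,10,-5],[18,18,10,-10],[20,20,10,-17.2],[20,20,10,-17.2],[20,20,10,-17.2],[20,20,10,-17.2]]'
python3 - <<'E'
from h import *
c=cam("wrist"); save(c,"w1"); print(-c["R"].T@c["t"]); print(c["R"].round(2).tolist(),c["fovy"])
for t,z in (("board_1_mid",.047),("board_tray",0)):
    for f in (bot.landmark_of,bot.find_in):
        print(t,[(np.round(d["point"]).astype(int).tolist(),round(d["score"],2),onz(c,d["point"],z)[:2].round(3).tolist()) for d in f(t,c)[:4]])
E
```

```text
time: 2.6
ee_pos: [0.3617, -0.3263, 0.3391]
tcp_rot: [-180.0, 0.0, -0.1]
wrist_force: [-0.1, -0.6, -0.4]
opening: 0.0854
grasp_force: 0.0
[ 0.43343768 -0.32706032  0.47266679]
[[-0.0, -1.0, 0.0], [-0.96, 0.0, 0.28], [-0.28, 0.0, -0.96]] 66.80509690722384
board_1_mid [([280, 155], 0.9, [0.414, -0.282])]
board_1_mid [([284, 156], 0.6, [0.412, -0.286])]
board_tray [([285, 130], 0.94, [0.442, -0.284])]
board_tray [([286, 129], 0.89, [0.443, -0.286])]
```

View pics/w1.png

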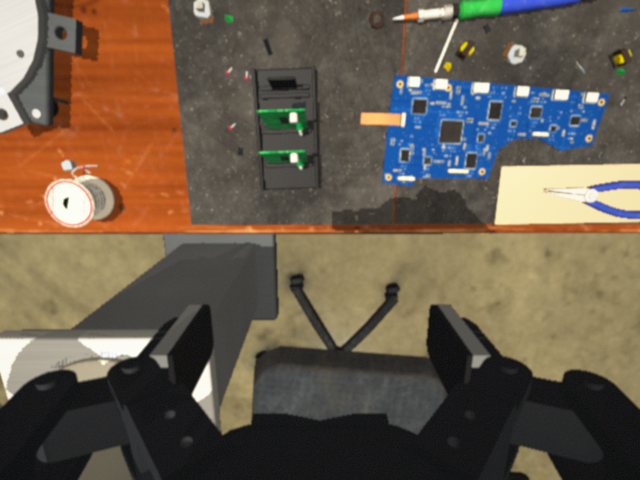

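```bash
python3 -m inch '[[3,5,3,0],[6,10,4,0],[9,15,4,0],[12,20,4,0],[15,25,4,0],[18,30,4,0],[21,35,4,0],[24,40,4,0]]'
cat > carr.py <<'E'
from h import *
import sys
c=cam("wrist"); save(c,sys.argv[1]); 
Z={"carrier_base":0,"base_hole":.03,"load_hole":.042,"work_hole":.042,"handle":.092,"bay_1":.085,"solder_spool_b":0,"pin_head":.061,"block_hole":.03}
for t,z in Z.items():
    print(t,[(np.round(d["point"]).astype(int).tolist(),round(d["score"],2),onz(c,d["point"],z)[:2].round(4).tolist()) for d in bot.landmark_of(t,c)[:4] if d["score"]>.3])
E
python3 -m inch '[[0,0,0,0],[0,0,0,0],[0,0,0,0],[0,0,0,0],[0,0,0,0],[0,0,0,0],[0,0,0,0],[0,0,0,0]]'
python3 carr.py w2
```

```text
time: 3.85
ee_pos: [0.6021, 0.0393, 0.3792]
tcp_rot: [-178.6, 0.0, 3.2]
wrist_force: [0.1, 0.5, -0.3]
opening: 0.0855
grasp_force: 0.0
time: 4.85
ee_pos: [0.6013, 0.0376, 0.3793]
tcp_rot: [-178.7, 0.0, 3.0]
wrist_force: [-0.0, -0.2, -0.3]
opening: 0.0852
grasp_force: 0.0
carrier_base [([305, 216], 0.95, [0.5614, 0.0639]), ([326, 295], 0.61, [0.4409, 0.0274])]
base_hole [([380, 242], 0.88, [0.5373, -0.0422])]
load_hole [([384, 194], 0.79, [0.6052, -0.039])]
work_hole [([327, 294], 0.89, [0.4606, 0.0272])]
handle [([234, 250], 0.79, [0.5352, 0.1439]), ([380, 241], 0.75, [0.5561, -0.0311])]
bay_1 [([308, 260], 0.76, [0.5253, 0.0537]), ([287, 180], 0.72, [0.6215, 0.0823])]
solder_spool_b [([363, 337], 0.78, [0.3714, -0.0348])]
pin_head [([66, 297], 0.75, [0.4419, 0.385]), ([122, 281], 0.74, [0.4707, 0.3056]), ([73, 334], 0.71, [0.3856, 0.3838]), ([23, 331], 0.61, [0.3849, 0.4558])]
block_hole [([77, 286], 0.61, [0.4458, 0.3906])]
```

View pics/w2.png

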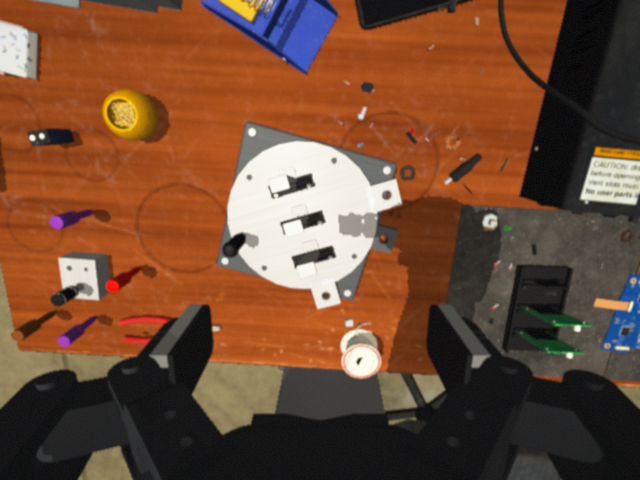

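```bash
python3 -m inch '[[0,5,-2,0],[-2,10,-4,0],[-4,15,-6,0],[-6,20,-8,0],[-8,25,-8,0],[-9,30,-8,0],[-10,31,-8,0],[-10,31,-8,0]]'
python3 -m inch '[[0,0,0,0],[0,0,0,0],[0,0,0,0],[0,0,0,0],[0,0,0,0],[0,0,0,0],[0,0,0,0],[0,0,0,0]]'
python3 carr.py w3
```

```text
time: 6.35
ee_pos: [0.5499, 0.102, 0.3046]
tcp_rot: [-176.0, 0.1, 8.6]
wrist_force: [0.5, -0.4, -0.8]
opening: 0.0856
grasp_force: 0.0
time: 7.35
ee_pos: [0.5501, 0.1021, 0.3044]
tcp_rot: [-176.0, 0.2, 8.6]
wrist_force: [-0.3, -0.5, -0.1]
opening: 0.0854
grasp_force: 0.0
carrier_base [([367, 191], 0.61, [0.5641, 0.0677])]
base_hole [([462, 232], 0.92, [0.5399, -0.0435])]
load_hole [([480, 174], 0.66, [0.6053, -0.0411])]
work_hole [([383, 289], 0.82, [0.4599, 0.0311])]
handle [([290, 218], 0.9, [0.5385, 0.1443])]
bay_1 [([369, 192], 0.82, [0.5747, 0.072]), ([364, 141], 0.74, [0.6202, 0.0858]), ([379, 243], 0.55, [0.5258, 0.0529])]
solder_spool_b [([418, 346], 0.74, [0.3705, -0.0379])]
pin_head [([78, 302], 0.95, [0.3869, 0.3874]), ([84, 162], 0.95, [0.5544, 0.3727]), ([26, 294], 0.91, [0.3862, 0.4512]), ([76, 254], 0.78, [0.4477, 0.3871])]
block_hole [([94, 249], 0.69, [0.4439, 0.387])]
```

View pics/w3.png

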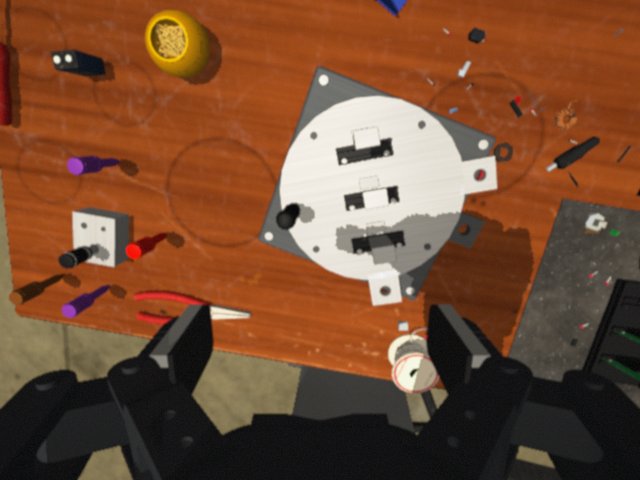

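```bash
python3 - <<'E'
from h import *
o=bot.get_obs(); print(o["q"].round(2), o["qd"].round(2),o["joint_efforts"].round(1))
E
```

```text
[  8.53   8.53  21.27 102.91   4.   179.94] [-0.03  0.06  0.11 -0.05 -0.01 -0.05] [ -0.  -54.5  45.1   0.    0.2   0. ]
```

```bash
python3 -m inch '[[0,0,0,10.7],[0,0,0,21.4],[0,0,0,32],[0,0,0,42.8],[0,0,0,53],[0,0,0,64],[0,0,0,74],[0,0,0,85]]'
python3 -m inch '[[0,0,0,10],[0,0,0,10],[0,0,0,10],[0,0,0,10],[0,0,0,10],[0,0,0,10],[0,0,0,10],[0,0,0,10]]'
python3 carr.py w4
```

```text
time: 8.85
ee_pos: [0.5502, 0.1021, 0.3044]
tcp_rot: [-176.0, 0.2, 93.7]
wrist_force: [-0.4, 0.3, -0.1]
opening: 0.0854
grasp_force: 0.0
time: 9.85
ee_pos: [0.5501, 0.1021, 0.3045]
tcp_rot: [-176.0, 0.2, 103.3]
wrist_force: [0.4, -0.0, -0.3]
opening: 0.0852
grasp_force: 0.0
carrier_base [([345, 230], 0.89, [0.5689, 0.0648])]
base_hole [([302, 315], 0.69, [0.542, -0.0468])]
load_hole [([348, 326], 0.8, [0.6, -0.0389])]
work_hole [([240, 243], 0.97, [0.4531, 0.0307]), ([396, 243], 0.4, [0.6257, 0.0753])]
handle [([338, 166], 0.93, [0.542, 0.1465])]
bay_1 [([349, 244], 0.79, [0.5713, 0.073]), ([300, 253], 0.77, [0.5254, 0.0516]), ([402, 244], 0.62, [0.6219, 0.0863]), ([244, 245], 0.55, [0.4671, 0.0452])]
solder_spool_b [([179, 260], 0.56, [0.3686, -0.0279])]
pin_head []
block_hole []
```

```bash
R='[[0,0,0,10.7],[0,0,0,21.4],[0,0,0,32],[0,0,0,42.8],[0,0,0,53],[0,0,0,64],[0,0,0,74],[0,0,0,85]]'
python3 -m inch '[[0,0,0,10.7],[0,0,0,21.4],[0,0,0,32],[0,0,0,42.8],[0,0,0,53],[0,0,0,64],[0,0,0,74],[0,0,0,85]]' | grep -E "pos|rot"
python3 -m inch '[[0,0,0,10.7],[0,0,0,21.4],[0,0,0,32],[0,0,0,42.8],[0,0,0,53],[0,0,0,64],[0,0,0,74],[0,0,0,85]]' | grep -E "pos|rot"
python3 -m inch '[[0,0,0,10.7],[0,0,0,21.4],[0,0,0,32],[0,0,0,42.8],[0,0,0,53],[0,0,0,64],[0,0,0,74],[0,0,0,85]]' | grep -E "pos|rot"
python3 -m inch '[[0,0,0,10],[0,0,0,20],[0,0,0,25],[0,0,0,25],[0,0,0,25],[0,0,0,25],[0,0,0,25],[0,0,0,25]]' | grep -E "pos|rot"
python3 -c "
from h import *
print(bot.get_obs()['q'].round(2))"
```

```text
ee_pos: [0.5501, 0.1021, 0.3045]
tcp_rot: [-176.0, 0.2, -171.6]
ee_pos: [0.55, 0.1021, 0.3045]
tcp_rot: [-176.0, 0.2, -86.8]
ee_pos: [0.5501, 0.102, 0.3045]
tcp_rot: [-176.0, 0.2, -2.1]
ee_pos: [0.5299, 0.1684, 0.3044]
tcp_rot: [-178.7, 0.3, 16.9]
[  16.98    8.22   20.99  103.06    1.3  -179.94]
```

```bash
python3 -m inch '[[0,0,0,7],[0,0,0,7],[0,0,0,7],[0,0,0,7],[0,0,0,7],[0,0,0,7],[0,0,0,7],[0,0,0,7]]' | grep -E "pos|rot"
python3 -c "
from h import *
print(bot.get_obs()['q'].round(2))"
```

```text
ee_pos: [0.518, 0.1993, 0.3044]
tcp_rot: [179.9, 0.3, 21.0]
[ 2.1100e+01  8.1300e+00  2.0890e+01  1.0309e+02 -1.1000e-01 -1.7994e+02]
```

```bash
python3 -m inch '[[0,0,0,-10.7],[1,-1,0,-21.4],[2,-2,0,-32],[3,-3,0,-42.8],[3,-3,0,-53],[3,-4,0,-64],[3,-4,0,-74],[3,-4,0,-85]]' | grep -E "pos|rot"
python3 -m inch '[[0,0,0,-8],[0,0,0,-8],[0,0,0,-8],[0,0,0,-8],[0,0,0,-8],[0,0,0,-8],[0,0,0,-8],[0,0,0,-8]]' | grep -E "pos|rot"
python3 carr.py w5
```

```text
ee_pos: [0.548, 0.1592, 0.3044]
tcp_rot: [179.9, 0.3, -64.1]
ee_pos: [0.548, 0.1593, 0.3044]
tcp_rot: [179.9, 0.3, -71.7]
carrier_base [([329, 119], 0.74, [0.5645, 0.0697])]
base_hole [([334, 386], 0.7, [0.4511, 0.3854]), ([390, 10], 0.65, [0.5406, -0.0433]), ([335, 205], 0.62, [0.5295, 0.1564])]
load_hole []
work_hole [([530, 86], 0.31, [0.383, -0.0215])]
handle [([333, 205], 0.86, [0.5375, 0.1469]), ([337, 386], 0.41, [0.4663, 0.3399])]
bay_1 [([272, 111], 0.81, [0.6179, 0.0838]), ([381, 112], 0.79, [0.5231, 0.0537]), ([324, 112], 0.73, [0.5719, 0.0694])]
solder_spool_b [([531, 86], 0.57, [0.362, -0.0333]), ([339, 404], 0.44, [0.4254, 0.4344])]
pin_head [([386, 415], 0.87, [0.3838, 0.3845]), ([345, 348], 0.84, [0.4657, 0.309]), ([340, 401], 0.72, [0.4462, 0.3821]), ([260, 371], 0.58, [0.5523, 0.3706])]
block_hole [([338, 388], 0.64, [0.4455, 0.3883])]
```

View pics/w5.png

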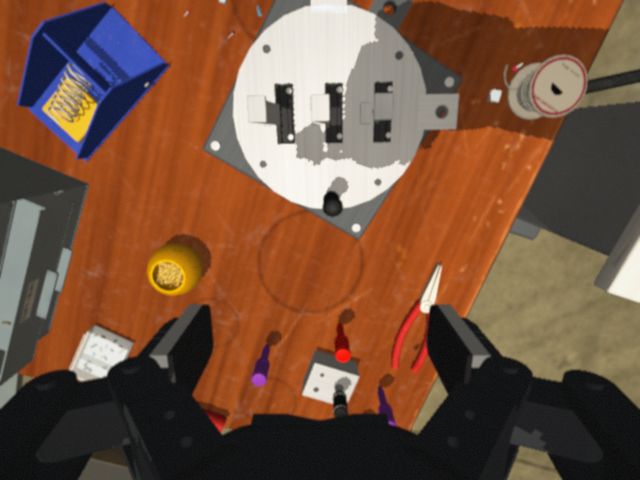

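```bash
python3 -m inch '[[-1,-1.3,-4,0],[-1,-1.3,-8,0],[-1,-1.3,-12,0],[-1,-1.3,-16,0],[-1,-1.3,-19,0],[-1,-1.3,-21.9,0],[-1,-1.3,-21.9,0],[-1,-1.3,-21.9,0]]' 8.54
python3 -m inch '[[0,0,0,0],[0,0,0,0],[0,0,0,0],[0,0,0,0],[0,0,0,0],[0,0,0,0],[0,0,0,0],[0,0,0,0]]' 1.4 20
```

```text
time: 18.85
ee_pos: [0.5385, 0.1464, 0.0867]
tcp_rot: [180.0, 0.3, -71.7]
wrist_force: [-0.3, -0.1, -0.2]
opening: 0.0854
grasp_force: 0.0
time: 19.85
ee_pos: [0.5382, 0.1464, 0.0858]
tcp_rot: [179.9, 0.3, -71.7]
wrist_force: [-0.3, 0.5, 5.7]
opening: 0.0177
grasp_force: 20.9
```

```bash
python3 -m inch '[[0.5,0.13,0,-3.5],[1,0.26,0,-7],[1.6,0.34,0,-11],[2.2,0.41,0,-15],[2.7,0.41,0,-18.5],[3.2,0.4,0,-22],[3.75,0.33,0,-26],[4.3,0.25,0,-29.5]]'
python3 -m inch '[[0,0,0,0],[0,0,0,0],[0,0,0,0],[0,0,0,0],[0,0,0,0],[0,0,0,0],[0,0,0,0],[0,0,0,0]]' 8.54
python3 -m inch '[[0,0,2,0],[0,0,6,0],[0,0,12,0],[0,0,18,0],[0,0,24,0],[0,0,27,0],[0,0,27,0],[0,0,27,0]]'
python3 carr.py w6
```

```text
time: 20.85
ee_pos: [0.5812, 0.1502, 0.0858]
tcp_rot: [179.9, 0.5, -101.3]
wrist_force: [-0.8, 7.1, 4.7]
opening: 0.0175
grasp_force: 21.1
time: 21.85
ee_pos: [0.581, 0.1488, 0.0854]
tcp_rot: [179.9, 0.3, -101.2]
wrist_force: [0.1, 0.8, 0.5]
opening: 0.0855
grasp_force: 0.0
time: 22.85
ee_pos: [0.5811, 0.1488, 0.3543]
tcp_rot: [179.8, 0.3, -101.2]
wrist_force: [0.6, -0.2, 0.6]
opening: 0.0855
grasp_force: 0.0
carrier_base [([320, 132], 0.77, [0.5645, 0.0738])]
base_hole [([320, 17], 0.93, [0.5404, -0.0451])]
load_hole [([316, 15], 0.89, [0.5456, -0.0446]), ([317, 22], 0.31, [0.5458, -0.0385])]
work_hole [([304, 362], 0.31, [0.6462, 0.3744])]
handle [([322, 208], 0.89, [0.5781, 0.1536])]
bay_1 [([311, 120], 0.97, [0.5713, 0.0609]), ([266, 125], 0.97, [0.6194, 0.0563]), ([359, 123], 0.78, [0.5226, 0.0737])]
solder_spool_b [([473, 4], 0.59, [0.3604, -0.0316])]
pin_head [([373, 358], 0.88, [0.5508, 0.3741]), ([499, 341], 0.67, [0.3818, 0.3811]), ([430, 304], 0.59, [0.4668, 0.3098])]
block_hole [([315, 19], 0.59, [0.5463, -0.044])]
```

```bash
python3 -m inch '[[-2,5,0,0],[-4,10,-2,0],[-6,15,-4,0],[-8,20,-8,0],[-11,23,-10,0],[-13.6,24.5,-12,0],[-13.6,25,-12,0],[-13.6,25,-12,0]]' 5
cat > pin.py <<'E'
from h import *
import sys
A=cam("scene");B=cam("side");W=cam("wrist"); save(W,sys.argv[1])
for t,z in (("pin_head",.061),("block_hole",.03)):
  for n,c in(("w",W),("sc",A),("si",B)):
    print(t,n,[(np.round(d["point"]).astype(int).tolist(),round(d["score"],2),onz(c,d["point"],z)[:2].round(4).tolist()) for d in bot.landmark_of(t,c)[:6] if d["score"]>.3])
E
python3 pin.py w7
```

```text
time: 24.35
ee_pos: [0.4454, 0.3989, 0.2361]
tcp_rot: [179.9, 0.4, -101.2]
wrist_force: [0.1, 0.5, 0.4]
opening: 0.0499
grasp_force: 0.0
pin_head w [([394, 268], 0.91, [0.388, 0.4535]), ([393, 198], 0.9, [0.3798, 0.3897]), ([274, 126], 0.79, [0.4659, 0.3131]), ([197, 219], 0.62, [0.5491, 0.3745]), ([320, 210], 0.59, [0.4434, 0.3881])]
pin_head sc [([203, 281], 0.7, [0.5487, 0.3731]), ([217, 331], 0.68, [0.3854, 0.3876]), ([208, 313], 0.59, [0.4438, 0.3914]), ([240, 296], 0.45, [0.4677, 0.3123])]
pin_head si [([385, 357], 0.86, [0.3862, 0.457]), ([347, 333], 0.84, [0.4448, 0.3933]), ([333, 311], 0.81, [0.4682, 0.3275]), ([286, 325], 0.78, [0.551, 0.3756]), ([382, 334], 0.63, [0.385, 0.3941])]
block_hole w [([315, 201], 0.8, [0.4474, 0.3849])]
block_hole sc [([211, 323], 0.78, [0.4439, 0.3875]), ([324, 233], 0.34, [0.6418, 0.0274])]
block_hole si [([345, 345], 0.92, [0.4467, 0.3872])]
```

View pics/w7.png

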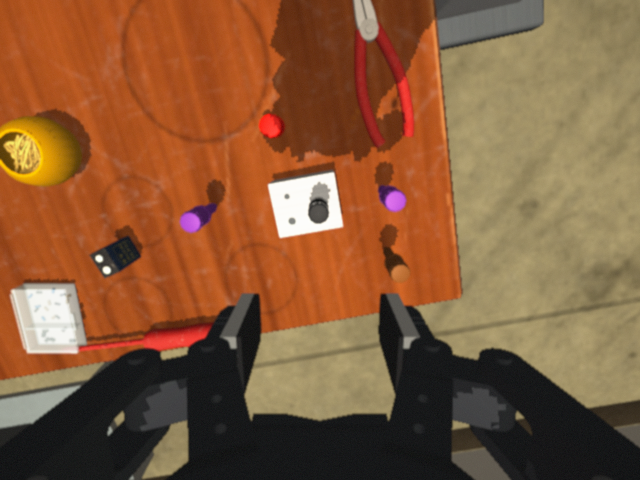

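```bash
python3 -m inch '[[0,-1.1,-3,0],[0,-1.1,-7,0],[0,-1.1,-11,0],[0,-1.1,-15,0],[0,-1.1,-17,0],[0,-1.1,-18,0],[0,-1.1,-18,0],[0,-1.1,-18,0]]' 5
python3 -m inch '[[0,0,0,0],[0,0,0,0],[0,0,0,0],[0,0,0,0],[0,0,0,0],[0,0,0,0],[0,0,0,0],[0,0,0,0]]' 1.2 50
python3 -m inch '[[0,0,1,0],[0,0,2,0],[0,0,3,0],[0,0,5,0],[0,0,8,0],[0,0,12,0],[0,0,12,0],[0,0,12,0]]'
```

```text
time: 25.8
ee_pos: [0.4455, 0.3882, 0.0567]
tcp_rot: [179.9, 0.4, -101.2]
wrist_force: [0.2, -0.2, 0.0]
opening: 0.0498
grasp_force: 0.0
time: 26.8
ee_pos: [0.4453, 0.388, 0.0561]
tcp_rot: [179.9, 0.4, -101.2]
wrist_force: [0.2, -0.9, 5.7]
opening: 0.0163
grasp_force: 48.7
time: 27.8
ee_pos: [0.4449, 0.3877, 0.1751]
tcp_rot: [179.9, 0.3, -101.2]
wrist_force: [-0.4, -0.4, -1.2]
opening: 0.0163
grasp_force: 48.8
```

```bash
python3 -m inch '[[0,-3,5,0],[1,-9,5.5,0],[2,-15,5.5,0],[3.5,-21,5.5,0],[5,-27,5.5,0],[6.5,-33,5.5,0],[8,-39,5.5,0],[9.6,-43.2,5.5,0]]'
python3 -m inch '[[0,0,-2,0],[0,0,-6,0],[0,0,-8,0],[0,0,-8,0],[0,0,-8,0],[0,0,-8,0],[0,0,-8,0],[0,0,-8,0]]'
cat > ins.py <<'E'
from h import *
import sys
A=cam("scene");W=cam("wrist"); save(W,sys.argv[1])
for t,z in (("pin_head",.16),("pin_tip",.1),("base_hole",.03),("load_hole",.042),("work_hole",.042)):
  for n,c in(("w",W),("sc",A)):
    print(t,n,[(np.round(d["point"]).astype(int).tolist(),round(d["score"],2),onz(c,d["point"],z)[:2].round(4).tolist()) for d in bot.landmark_of(t,c)[:3] if d["score"]>.3])
E
python3 ins.py w8
```

```text
time: 28.8
ee_pos: [0.5406, -0.0467, 0.2292]
tcp_rot: [179.8, 0.3, -101.3]
wrist_force: [1.8, 0.7, -0.5]
opening: 0.0162
grasp_force: 48.9
time: 29.8
ee_pos: [0.5411, -0.0442, 0.1508]
tcp_rot: [179.9, 0.3, -101.2]
wrist_force: [0.6, -0.1, -1.2]
opening: 0.0167
grasp_force: 49.0
pin_head w [([319, 323], 0.83, [0.5407, -0.0488])]
pin_head sc [([241, 298], 0.71, [0.3536, 0.3363]), ([186, 343], 0.51, [0.2823, 0.4603]), ([216, 332], 0.46, [0.2864, 0.4043])]
pin_tip w [([318, 269], 0.91, [0.5411, -0.0479])]
pin_tip sc [([367, 226], 0.62, [0.5352, -0.0423]), ([206, 298], 0.58, [0.4477, 0.3884]), ([221, 356], 0.52, [0.2826, 0.4039])]
base_hole w [([314, 239], 0.69, [0.5444, -0.0452])]
base_hole sc [([370, 243], 0.63, [0.5483, -0.0629]), ([325, 233], 0.43, [0.6409, 0.0243])]
load_hole w [([310, 243], 0.85, [0.5468, -0.0468])]
load_hole sc [([366, 243], 0.68, [0.5416, -0.0469])]
work_hole w []
work_hole sc []
```

View pics/w8.png

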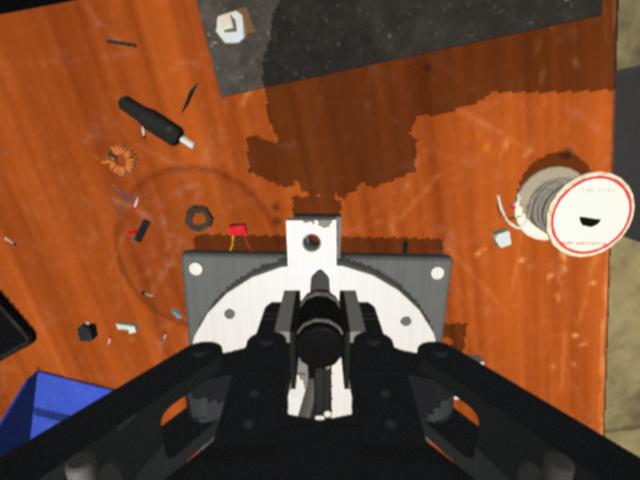

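```bash
python3 -m inch '[[0.4,0.1,-1,0],[0.4,0.1,-2,0],[0.4,0.1,-3,0],[0.4,0.1,-4,0],[0.4,0.1,-4.2,0],[0.4,0.1,-4.2,0],[0.4,0.1,-4.2,0],[0.4,0.1,-4.2,0]]' |grep pos
sed -i 's/save(W,sys.argv\[1\])/save(W,sys.argv[1],(240,180,400,330),4)/;s/"pin_tip",.1)/"pin_tip",.058)/;s/"pin_head",.16)/"pin_head",.115)/' ins.py
python3 ins.py w9
```

```text
ee_pos: [0.5452, -0.0432, 0.1088]
pin_head w [([318, 323], 0.77, [0.5454, -0.0462])]
pin_head sc [([216, 333], 0.61, [0.3263, 0.3983]), ([185, 343], 0.52, [0.3278, 0.4589]), ([203, 285], 0.47, [0.4734, 0.3866])]
pin_tip w [([319, 269], 0.78, [0.5445, -0.0467])]
pin_tip sc [([221, 355], 0.75, [0.3208, 0.3979]), ([205, 302], 0.64, [0.4845, 0.3863]), ([188, 360], 0.6, [0.3358, 0.4599])]
base_hole w [([321, 255], 0.69, [0.5438, -0.0453])]
base_hole sc [([370, 246], 0.56, [0.5396, -0.0564])]
load_hole w [([318, 260], 0.56, [0.5452, -0.0468])]
load_hole sc [([367, 241], 0.72, [0.5473, -0.0517])]
work_hole w [([487, 418], 0.91, [0.4562, 0.0849])]
work_hole sc [([332, 281], 0.58, [0.4434, 0.0975])]
```

View pics/w9.png

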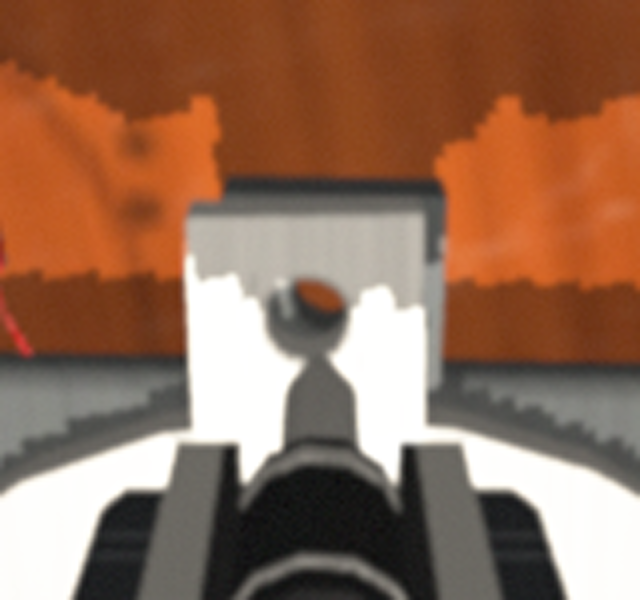

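```bash
python3 -m inch '[[0,0,-0.5,0],[0,0,-1,0],[0,0,-1.5,0],[0,0,-2.2,0],[0,0,-2.2,0],[-0.1,0,-2.2,0],[-0.25,0,-2.2,0],[-0.35,0,-2.2,0]]'
python3 ins.py w10
```

```text
time: 33.0
ee_pos: [0.5415, -0.0431, 0.0867]
tcp_rot: [179.9, 0.3, -101.2]
wrist_force: [0.7, -0.7, -0.7]
opening: 0.0165
grasp_force: 48.9
pin_head w [([318, 323], 0.73, [0.5392, -0.0578])]
pin_head sc [([184, 340], 0.75, [0.3355, 0.4584]), ([203, 282], 0.74, [0.4831, 0.3825]), ([241, 299], 0.53, [0.3971, 0.3258])]
pin_tip w [([318, 270], 0.57, [0.54, -0.0543])]
pin_tip sc [([221, 354], 0.71, [0.3254, 0.3968]), ([190, 362], 0.66, [0.3296, 0.4578]), ([242, 316], 0.56, [0.407, 0.3273])]
base_hole w [([314, 269], 0.64, [0.5438, -0.0452])]
base_hole sc [([369, 243], 0.91, [0.5501, -0.0601])]
load_hole w [([319, 274], 0.68, [0.5411, -0.0462])]
load_hole sc [([367, 246], 0.65, [0.5305, -0.0426])]
work_hole w []
work_hole sc [([332, 280], 0.59, [0.447, 0.095]), ([324, 235], 0.37, [0.6187, 0.0369])]
```

View pics/w10.png

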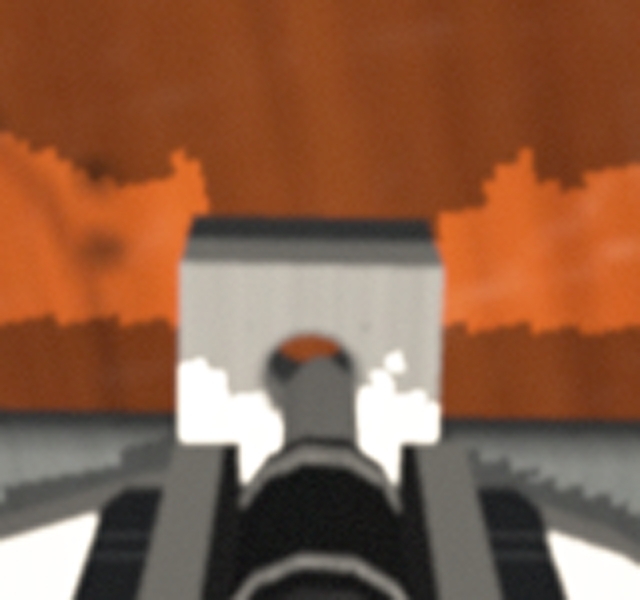

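```bash
python3 -m inch '[[0,0,-0.2,0],[0,0,-0.4,0],[0,0,-0.6,0],[0,0,-0.8,0],[0,0,-1,0],[0,0,-1.2,0],[0,0,-1.2,0],[0,0,-1.2,0]]'
```

```text
time: 34.6
ee_pos: [0.5414, -0.0433, 0.0742]
tcp_rot: [179.9, 0.3, -101.2]
wrist_force: [1.7, -3.6, -1.9]
opening: 0.0163
grasp_force: 48.7
```

```bash
python3 -m inch '[[0,-0.1,-0.2,0],[0,-0.1,-0.5,0],[0,-0.1,-0.8,0],[0,-0.1,-1.1,0],[0,-0.1,-1.4,0],[0,-0.1,-1.7,0],[0,-0.1,-2,0],[0,-0.1,-2,0]]'
```

```text
time: 35.6
ee_pos: [0.5416, -0.0442, 0.0543]
tcp_rot: [179.9, 0.3, -101.2]
wrist_force: [2.6, -1.1, 0.4]
opening: 0.0165
grasp_force: 49.0
```

```bash
python3 -m inch '[[0,0,0,0],[0,0,0,0],[0,0,0,0],[0,0,2,0],[0,0,8,0],[0,0,14,0],[0,0,20,0],[0,0,24,0]]' 5 
python3 -m inch '[[-1,-3,0,-10.7],[-3,-7,0,-21.4],[-5,-11,0,-32],[-7,-15,0,-42.8],[-9,-19,0,-53],[-10,-22,0,-64],[-11,-24,0,-74],[-11,-24,0,-77]]' 8.54
cat > tray.py <<'E'
from h import *
import sys
A=cam("wrist");B=cam("side");S=cam("scene"); save(A,sys.argv[1])
for t,z in (("board_1_mid",.047),("board_tray",0),("pin_head",.059),("load_hole",.042)):
  for n,c in(("w",A),("si",B),("sc",S)):
    print(t,n,[(np.round(d["point"],1).tolist(),round(d["score"],2),onz(c,d["point"],z)[:2].round(4).tolist()) for d in bot.landmark_of(t,c)[:5] if d["score"]>.3])
E
python3 tray.py w11
```

```text
time: 36.6
ee_pos: [0.5415, -0.0441, 0.2975]
tcp_rot: [-180.0, 0.4, -101.2]
wrist_force: [1.2, 0.2, 0.1]
opening: 0.0497
grasp_force: 0.0
time: 37.6
ee_pos: [0.4307, -0.2854, 0.2943]
tcp_rot: [179.9, 0.3, -178.5]
wrist_force: [0.8, -0.0, 0.4]
opening: 0.0854
grasp_force: 0.0
board_1_mid w [([317.3, 191.0], 0.7, [0.4141, -0.2883])]
board_1_mid si [([349.3, 199.8], 0.59, [0.4167, -0.315])]
board_1_mid sc [([474.2, 244.6], 0.65, [0.4132, -0.2863])]
board_tray w [([315.2, 210.6], 0.84, [0.4444, -0.2902])]
board_tray si [([340.8, 216.4], 0.64, [0.442, -0.2943]), ([347.0, 344.0], 0.31, [0.4415, 0.3435])]
board_tray sc [([464.7, 252.6], 0.74, [0.4425, -0.288])]
pin_head w [([530.4, 311.2], 0.86, [0.5408, -0.0467])]
pin_head si [([382.5, 356.4], 0.76, [0.39, 0.4521]), ([287.1, 326.5], 0.75, [0.5488, 0.3759]), ([306.0, 230.3], 0.63, [0.5366, -0.0471]), ([333.0, 310.7], 0.62, [0.4685, 0.3231]), ([383.4, 333.9], 0.58, [0.3827, 0.3918])]
pin_head sc [([185.4, 341.3], 0.77, [0.3861, 0.4529]), ([236.9, 298.5], 0.75, [0.4632, 0.3206]), ([363.7, 234.6], 0.64, [0.5551, -0.0458]), ([204.0, 283.6], 0.62, [0.5426, 0.3736])]
load_hole w [([523.3, 307.1], 0.62, [0.5441, -0.0449]), ([316.6, 210.6], 0.42, [0.436, -0.2885])]
load_hole si []
load_hole sc [([364.5, 242.0], 0.91, [0.5461, -0.0441]), ([320.5, 223.7], 0.65, [0.6685, 0.0239]), ([366.7, 238.2], 0.48, [0.5582, -0.0571])]
```

View pics/w11.png

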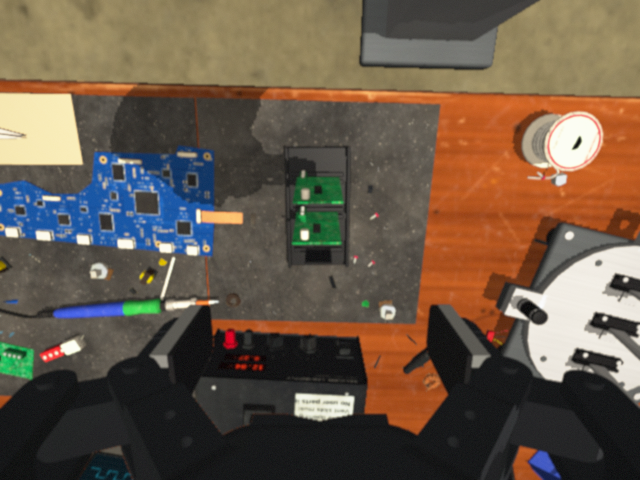

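```bash
python3 - <<'E'
from h import *
c=cam("wrist"); im=c["img"]; hsv=cv2.cvtColor(im,cv2.COLOR_RGB2HSV)
m=((hsv[...,0]>45)&(hsv[...,0]<85)&(hsv[...,1]>100)&(hsv[...,2]>40)).astype(np.uint8); m[:, :280]=0; m[:,355:]=0; m[:165]=0;m[270:]=0
n,l,s,_=cv2.connectedComponentsWithStats(m)
for i in range(1,n):
    if s[i,4]>150:
        ys,xs=np.where(l==i); y1=ys.max()
        print(s[i].tolist())
        for y in (ys.min()+2,y1-3,y1-1): 
            r=xs[ys==y]; print(y,r.min(),r.max(), [onz(c,(v,y),.087)[:2].round(4).tolist() for v in (r.min(),r.max())])
        print("botrow z.0475", onz(c,(xs.mean(),ys.mean()),.0475).round(4))
save(c,"w12",(270,140,370,275),5)
E
```

```text
[292, 173, 51, 31, 1096]
175 298 313 [[0.395, -0.3054], [0.3946, -0.2916]]
200 292 342 [[0.4185, -0.3107], [0.417, -0.2636]]
202 292 342 [[0.4204, -0.3107], [0.4189, -0.2636]]
botrow z.0475 [ 0.413  -0.2865  0.0475]
[290, 210, 50, 34, 1308]
212 295 336 [[0.4299, -0.3078], [0.4287, -0.2688]]
240 290 339 [[0.4577, -0.3123], [0.4562, -0.2646]]
242 290 339 [[0.4598, -0.3123], [0.4583, -0.2645]]
botrow z.0475 [ 0.4539 -0.2871  0.0475]
```

View pics/w12.png

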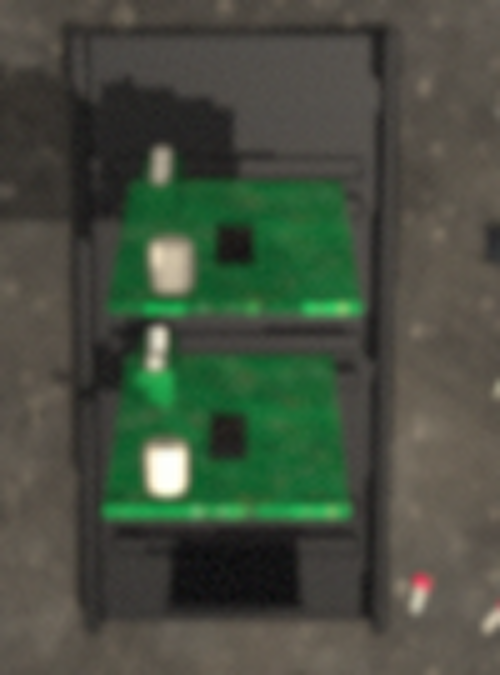

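```bash
python3 -m inch '[[-1.4,-0.2,-4,0],[-1.4,-0.2,-9,0],[-1.4,-0.2,-14,0],[-1.4,-0.2,-18,0],[-1.4,-0.2,-21,0],[-1.4,-0.2,-23.4,0],[-1.4,-0.2,-23.4,0],[-1.4,-0.2,-23.4,0]]' 8.54
python3 -m inch '[[0,0,0,0],[0,0,0,0],[0,0,0,0],[0,0,0,0],[0,0,0,0],[0,0,0,0],[0,0,0,0],[0,0,0,0]]' 4.4 20
python3 - <<'E'
from h import *
c=cam("wrist"); save(c,"w13",(160,140,480,380),2)
E
```

```text
time: 39.4
ee_pos: [0.4179, -0.2865, 0.0615]
tcp_rot: [179.9, 0.4, -178.2]
wrist_force: [-0.6, -0.1, 0.5]
opening: 0.0851
grasp_force: 0.0
time: 40.4
ee_pos: [0.4179, -0.2863, 0.0611]
tcp_rot: [179.9, 0.4, -178.2]
wrist_force: [0.6, 1.5, 5.5]
opening: 0.0472
grasp_force: 20.3
```

View pics/w13.png

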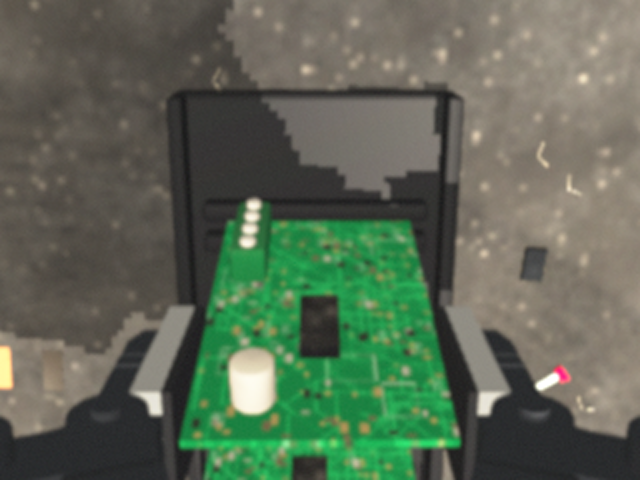

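```bash
python3 -m inch '[[0,0,0.15,0],[-0.4,0,0.2,0],[-0.8,0,0.25,0],[-1.2,0,0.25,0],[-1.6,0,0.25,0],[-2,0,0.2,0],[-2.4,0,0.15,0],[-2.6,0,0.15,0]]'
python3 -m inch '[[0,0,1,0],[0,0,3,0],[0,0,6,0],[0,0,10,0],[0,0,14,0],[0,0,14,0],[0,0,14,0],[0,0,14,0]]'
cat > lean.py <<'E'
from h import *
from scipy.optimize import least_squares
import sys
o=bot.get_obs(); c=bot.camera("wrist"); im=c["img"]; hsv=cv2.cvtColor(im,cv2.COLOR_RGB2HSV)
m=((hsv[...,0]>42)&(hsv[...,0]<88)&(hsv[...,1]>90)&(hsv[...,2]>30)).astype(np.uint8)
m[:,:200]=0;m[:,440:]=0
n,l,s,_=cv2.connectedComponentsWithStats(m); 
i=1+np.argmax(s[1:,4]); ys,xs=np.where(l==i); print("comp",s[i].tolist())
rows=[y for y in range(ys.min(),ys.max()+1) if (ys==y).sum()>20]
for y in (rows[0]+1,rows[len(rows)//2],rows[-1]-1): print(y,xs[ys==y].min(),xs[ys==y].max())
M=np.linalg.inv(np.array(c["mount"])); f=K(c)
def pr(p): v=M@np.r_[p,1]; return np.array([v[0]/v[2]*f+c["cx"],v[1]/v[2]*f+c["cy"]])
# tool frame: z down, x = tool x (toward robot when yaw 180); lean fwd = top to tool +x
def ends(q):
    a,s=q; u=np.array([np.sin(a),0,-np.cos(a)]); g=np.array([0,0,-.011])
    return g+u*(.08-s), g-u*s   # top, bottom
def res(q):
    t,b=ends(q); return [pr(t)[1]-rows[-1], pr(b)[1]-rows[0]]
r=least_squares(res,[0,.064]); print("forward lean deg %.1f, grasp to lower edge mm %.1f cost %.2f"%(np.degrees(r.x[0]),r.x[1]*1e3,r.cost))
t,b=ends(r.x); print("top,bottom in tool mm",(t*1e3).round(1),(b*1e3).round(1), "pix",pr(t).round(),pr(b).round())
print(o["ee_pos"].round(4),o["tcp_rot"].round(2),o["opening"])
cv2.imwrite("pics/"+sys.argv[1]+".png",im[:,:,::-1])
E
python3 lean.py l1
```

```text
time: 41.45
ee_pos: [0.3912, -0.2862, 0.0618]
tcp_rot: [179.9, 0.3, -178.2]
wrist_force: [3.6, -1.5, -0.2]
opening: 0.0473
grasp_force: 20.9
time: 42.45
ee_pos: [0.3909, -0.2858, 0.2007]
tcp_rot: [179.8, 0.2, -178.2]
wrist_force: [-0.1, 0.8, -1.1]
opening: 0.0472
grasp_force: 21.1
comp [248, 271, 144, 88, 7219]
274 301 340
315 267 372
356 248 390
forward lean deg 0.1, grasp to lower edge mm 64.9 cost 0.00
top,bottom in tool mm [  0.    0.  -26.1] [-0.1  0.  53.9] pix [321. 357.] [321. 273.]
[ 0.3909 -0.2858  0.2007] [ 179.81    0.21 -178.2 ] 0.04722393879927366
```

```bash
python3 - <<'E'
import cv2,numpy as np
im=cv2.imread("pics/l1.png"); hsv=cv2.cvtColor(im,cv2.COLOR_BGR2HSV)
m=((hsv[...,0]>42)&(hsv[...,0]<88)&(hsv[...,1]>90)&(hsv[...,2]>30))
for y in range(180,370,6):
    x=np.where(m[y,200:440])[0]+200
    print(y, len(x), (x.min(),x.max()) if len(x) else "", im[y,[290,300,320,340,360],:].tolist())
E
```

```text
180 0  [[50, 55, 58], [68, 75, 81], [83, 93, 100], [84, 94, 101], [84, 92, 97]]
186 0  [[50, 55, 57], [53, 57, 61], [76, 83, 91], [96, 107, 115], [86, 97, 102]]
192 0  [[68, 77, 84], [54, 58, 62], [71, 77, 84], [82, 89, 95], [96, 106, 112]]
198 0  [[42, 42, 44], [39, 41, 43], [44, 48, 49], [86, 94, 96], [98, 109, 116]]
204 0  [[42, 43, 45], [42, 44, 47], [58, 62, 63], [91, 96, 100], [93, 104, 109]]
210 0  [[42, 43, 44], [42, 43, 44], [84, 89, 94], [91, 96, 101], [92, 102, 109]]
216 0  [[48, 50, 51], [42, 42, 44], [86, 90, 93], [89, 97, 100], [89, 97, 104]]
222 0  [[76, 79, 83], [78, 81, 85], [84, 89, 93], [88, 95, 97], [89, 98, 106]]
228 0  [[68, 74, 75], [69, 72, 76], [74, 79, 82], [80, 83, 87], [81, 91, 96]]
234 0  [[54, 56, 57], [62, 66, 67], [42, 42, 43], [58, 64, 66], [80, 90, 96]]
240 0  [[66, 67, 71], [35, 36, 38], [27, 26, 26], [72, 75, 78], [97, 109, 118]]
246 0  [[73, 76, 79], [31, 32, 32], [23, 23, 23], [84, 88, 91], [91, 103, 110]]
252 0  [[71, 75, 79], [29, 27, 29], [26, 24, 27], [82, 87, 90], [91, 101, 111]]
258 0  [[70, 75, 77], [73, 75, 78], [77, 81, 85], [78, 84, 86]
[... 1238 characters left out ...]
201, 227, 237], [54, 94, 39], [40, 71, 25], [47, 90, 26], [47, 88, 25]]
336 104 (np.int64(256), np.int64(383)) [[199, 225, 234], [46, 90, 26], [47, 91, 25], [44, 86, 24], [57, 99, 41]]
342 111 (np.int64(253), np.int64(386)) [[199, 225, 236], [46, 93, 21], [41, 81, 22], [40, 82, 14], [51, 98, 21]]
348 124 (np.int64(250), np.int64(386)) [[42, 77, 36], [42, 83, 27], [44, 85, 37], [47, 88, 67], [43, 87, 22]]
354 142 (np.int64(248), np.int64(391)) [[72, 153, 20], [92, 167, 67], [105, 194, 68], [72, 153, 21], [90, 186, 36]]
360 0  [[81, 90, 97], [98, 112, 121], [102, 117, 126], [96, 110, 116], [102, 115, 122]]
366 0  [[90, 100, 109], [95, 109, 117], [97, 112, 121], [104, 118, 130], [95, 108, 115]]
```

```bash
python3 -c "
import cv2
im=cv2.imread('pics/l1.png');cv2.imwrite('pics/l1c.png',cv2.resize(im[150:400,180:460],None,fx=2.3,fy=2.3))"
```

```text
(no output)
```

View pics/l1c.png

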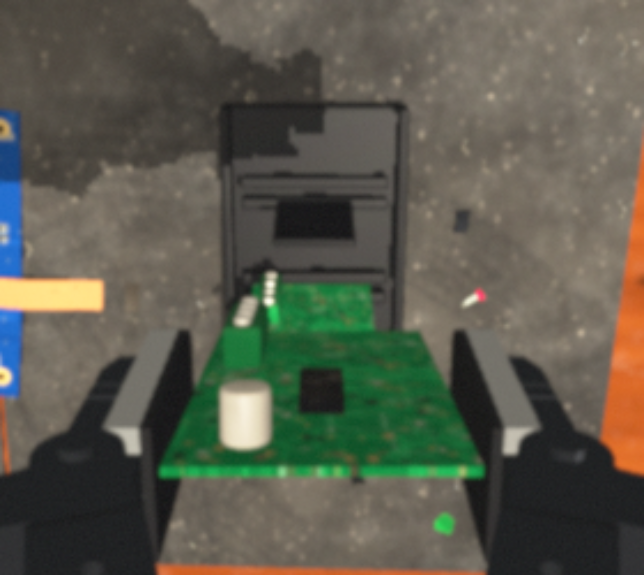

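```bash
sed -i 's/^rows=.*/rows=[int(sys.argv[2]),(int(sys.argv[2])+int(sys.argv[3]))\/\/2,int(sys.argv[3])] if len(sys.argv)>3 else [y for y in range(ys.min(),ys.max()+1) if (ys==y).sum()>20]/; s/^for y in (rows.*$//' lean.py; python3 lean.py l2 294 355
```

```text
comp [248, 271, 144, 88, 7213]
forward lean deg 9.8, grasp to lower edge mm 60.9 cost 0.00
top,bottom in tool mm [  3.3   0.  -29.8] [-10.4   0.   49. ] pix [322. 355.] [321. 294.]
[ 0.391  -0.2859  0.2008] [ 179.81    0.22 -178.2 ] 0.04704826908225798
```

```bash
python3 lean.py l2 250 362 | grep lean
python3 - <<'E'
from h import *
# bays & pin from fixed+wrist est
for n in ("scene","side"):
    c=cam(n)
    for t,z in (("bay_1",.0845),("handle",.092),("pin_head",.059)):
        print(n,t,[(round(d["score"],2),onz(c,d["point"],z)[:2].round(4).tolist()) for d in bot.landmark_of(t,c)[:5] if d["score"]>.3])
E
```

```text
forward lean deg -11.6, grasp to lower edge mm 66.0 cost 0.00
scene bay_1 [(0.95, [0.5802, 0.0519]), (0.94, [0.5237, 0.0735]), (0.59, [0.6153, 0.0569])]
scene handle [(0.76, [0.5755, 0.1486])]
scene pin_head [(0.63, [0.5472, 0.3729]), (0.56, [0.4612, 0.3125]), (0.52, [0.379, 0.3911]), (0.5, [0.5374, -0.0492]), (0.48, [0.3776, 0.4573])]
side bay_1 [(0.88, [0.521, 0.0518]), (0.86, [0.5745, 0.069]), (0.63, [0.6248, 0.059])]
side handle [(0.76, [0.5931, 0.1561])]
side pin_head [(0.78, [0.4694, 0.3164]), (0.61, [0.3867, 0.4008]), (0.6, [0.5522, 0.3782]), (0.55, [0.3875, 0.458]), (0.52, [0.5359, -0.042])]
```

```bash
python3 -m inch '[[1,3,4,0],[3,8,8,0],[6,13,10,-2],[9,18,10,-5],[12,23,10,-8],[15,28,10,-12.8],[18,33,10,-12.8],[18.4,35,10,-12.8]]' | grep -E "pos|rot|op"
python3 -m inch '[[0,0,0,0],[0,0,0,0],[0,0,0,0],[0,0,0,0],[0,0,0,0],[0,0,0,0],[0,0,0,0],[0,0,0,0]]' | grep -E "pos|rot|op"
cat > bays.py <<'E'
from h import *
for k in range(2):
  c=cam("wrist")
  for t,z in (("bay_1",.0845),("bay_2",.0845),("carrier_base",0),("base_hole",.03),("load_hole",.042),("work_hole",.042),("handle",.092),("pin_head",.059),("board_1_mid",.0845)):
    print(t,[(np.round(d["point"]).astype(int).tolist(),round(d["score"],2),onz(c,d["point"],z)[:2].round(4).tolist()) for d in bot.landmark_of(t,c)[:4] if d["score"]>.3])
E
python3 bays.py
```

```text
ee_pos: [0.5765, 0.0665, 0.3006]
tcp_rot: [179.9, 0.2, 169.1]
opening: 0.0478
ee_pos: [0.5755, 0.0638, 0.3019]
tcp_rot: [179.9, 0.3, 169.0]
opening: 0.0476
bay_1 [([320, 256], 0.95, [0.6193, 0.0551]), ([319, 204], 0.89, [0.5676, 0.0648]), ([324, 156], 0.69, [0.5237, 0.0784])]
bay_2 [([320, 256], 0.95, [0.6193, 0.0551]), ([319, 204], 0.89, [0.5676, 0.0648]), ([324, 156], 0.69, [0.5237, 0.0784])]
carrier_base [([321, 193], 0.75, [0.5695, 0.0668])]
base_hole [([218, 194], 0.64, [0.5445, -0.0458])]
load_hole [([195, 18], 0.62, [0.3767, -0.0181]), ([216, 193], 0.58, [0.5419, -0.0438])]
work_hole [([325, 82], 0.88, [0.4561, 0.0926])]
handle [([412, 208], 0.67, [0.5869, 0.1517])]
pin_head [([563, 45], 0.93, [0.4688, 0.3146]), ([211, 196], 0.86, [0.5418, -0.0446]), ([622, 126], 0.77, [0.5523, 0.3714])]
board_1_mid [([318, 318], 0.86, [0.6878, 0.0399])]
bay_1 [([323, 153], 0.97, [0.5205, 0.0771]), ([322, 207], 0.88, [0.571, 0.0673]), ([216, 190], 0.67, [0.5348, -0.0303])]
bay_2 [([323, 153], 0.97, [0.5205, 0.0771]), ([322, 207], 0.88, [0.571, 0.0673]), ([216, 190], 0.67, [0.5348, -0.0303])]
carrier_base [([323, 193], 0.78, [0.5706, 0.069])]
base_hole [([218, 191], 0.78, [0.5412, -0.0453]), ([413, 207], 0.69, [0.6008, 0.1662])]
load_hole [([321, 193], 0.6, [0.5638, 0.067]), ([216, 193], 0.58, [0.5418, -0.0437])]
work_hole [([323, 82], 0.93, [0.4556, 0.0907])]
handle [([412, 206], 0.93, [0.5851, 0.1515])]
pin_head [([623, 124], 0.95, [0.5509, 0.3726]), ([560, 45], 0.79, [0.4683, 0.3121]), ([209, 194], 0.68, [0.5401, -0.0461]), ([197, 18], 0.45, [0.3833, -0.0127])]
board_1_mid [([316, 316], 0.58, [0.6852, 0.0389])]
```

```bash
python3 -m inch '[[1.2,-0.2,0,0],[2.3,-0.4,-2,0],[2.3,-0.4,-6,0],[2.3,-0.4,-10,0],[2.3,-0.4,-13,0],[2.3,-0.4,-16,0],[2.3,-0.4,-18,0],[2.3,-0.4,-18,0]]'
python3 -m inch '[[0,0,0,0],[0,0,0,0],[0,0,0,0],[0,0,0,0],[0,0,0,0],[0,0,0,0],[0,0,0,0],[0,0,0,0]]' | grep -E "pos|force"
python3 - <<'E'
from h import *
c=cam("wrist"); cv2.imwrite("pics/b3.png",c["img"][:,:,::-1])
# expected pixel of groove features
d=np.array([.979,-.204,0]);l=np.array([.204,.979,0]); g=np.array([.6128,.0568,.0495])
for a in (-.006,-.001,.001): print(a,[np.round(proj(c,g+a*d+y*l),1).tolist() for y in (-.024,0,.024)])
im=c["img"]
for y in range(240,310,3): print(y, im[y,[270,285,300,320,340,355,370]].sum(1).tolist(), im[y,[285,340]].tolist())
E
```

```text
time: 47.0
ee_pos: [0.5981, 0.0596, 0.1201]
tcp_rot: [179.9, 0.2, 169.0]
wrist_force: [0.8, -0.0, 0.1]
opening: 0.0474
grasp_force: 21.1
ee_pos: [0.5985, 0.0598, 0.1219]
wrist_force: [-0.2, -0.4, -0.6]
grasp_force: 21.1
-0.006 [[280.4, 274.0], [320.1, 274.5], [359.8, 275.0]]
-0.001 [[280.5, 281.7], [320.0, 282.2], [359.5, 282.7]]
0.001 [[280.6, 284.8], [320.0, 285.2], [359.3, 285.7]]
240 [387, 389, 355, 253, 267, 377, 672] [[135, 131, 123], [93, 89, 85]]
243 [386, 389, 333, 248, 271, 386, 668] [[134, 131, 124], [94, 92, 85]]
246 [375, 378, 306, 245, 274, 382, 664] [[130, 127, 121], [95, 92, 87]]
249 [383, 381, 291, 241, 273, 373, 649] [[132, 128, 121], [94, 93, 86]]
252 [383, 385, 272, 240, 273, 385, 667] [[134, 130, 121], [95, 92, 86]]
255 [383, 381, 262, 253, 278, 392, 681] [[132, 128, 121], [97, 93, 88]]
258 [372, 377, 250, 240, 271, 377, 666] [[131, 127, 119], [94, 91, 86]]
261 [382, 377, 341, 312, 397, 380, 664] [[131, 127, 119], [138, 134, 125]]
264 [376, 146, 366, 370, 603, 352, 664] [[51, 49, 46], [210, 203, 190]]
267 [380, 76, 374, 375, 630, 71, 659] [[26, 27, 23], [219, 212
[... 310 characters left out ...]
4, 298, 376, 370, 520, 130, 659] [[107, 102, 89], [182, 174, 164]]
285 [382, 349, 365, 367, 441, 126, 648] [[126, 118, 105], [153, 149, 139]]
288 [369, 398, 373, 371, 369, 48, 655] [[143, 136, 119], [128, 124, 117]]
291 [383, 350, 376, 375, 374, 141, 653] [[123, 122, 105], [130, 126, 118]]
294 [447, 139, 346, 362, 371, 111, 648] [[21, 81, 37], [129, 124, 118]]
297 [370, 140, 124, 173, 207, 114, 640] [[18, 82, 40], [64, 80, 63]]
300 [381, 133, 98, 129, 122, 112, 637] [[17, 80, 36], [24, 64, 34]]
303 [520, 132, 104, 116, 94, 98, 647] [[16, 79, 37], [12, 55, 27]]
306 [429, 128, 116, 94, 100, 95, 632] [[14, 78, 36], [19, 52, 29]]
309 [172, 136, 98, 78, 107, 116, 505] [[24, 75, 37], [11, 65, 31]]
```

```bash
python3 -m inch '[[0,0,-0.5,0],[0,0,-1,0],[0,0,-1.4,0],[0,0,-1.6,0],[0,0,-1.8,0],[0,0,-1.8,0],[0,0,-1.8,0],[0,0,-1.8,0]]' | grep -E "pos|force"
python3 -m inch '[[0,0,-0.1,0],[0,0,-0.2,0],[0,0,-0.3,0],[0,0,-0.4,0],[0,0,-0.4,0],[0,0,-0.4,0],[0,0,-0.4,0],[0,0,-0.4,0]]' | grep -E "pos|force"
```

```text
ee_pos: [0.5985, 0.0598, 0.1041]
wrist_force: [-0.0, -0.2, -1.2]
grasp_force: 21.1
ee_pos: [0.5985, 0.0598, 0.1]
wrist_force: [0.8, 0.2, -1.1]
grasp_force: 21.1
```

```bash
python3 -m inch '[[0,0,-0.1,0],[0,0,-0.2,0],[0,0,-0.2,0],[0,0,-0.2,0],[0,0,-0.2,0],[0,0,-0.2,0],[0,0,-0.2,0],[0,0,-0.2,0]]' | grep -E "pos|force"
python3 -m inch '[[0,0,-0.1,0],[0,0,-0.2,0],[0,0,-0.2,0],[0,0,-0.2,0],[0,0,-0.2,0],[0,0,-0.2,0],[0,0,-0.2,0],[0,0,-0.2,0]]' | grep -E "pos|force"
```

```text
ee_pos: [0.5985, 0.0598, 0.0979]
wrist_force: [0.3, -0.2, -0.6]
grasp_force: 21.1
ee_pos: [0.5985, 0.0598, 0.096]
wrist_force: [0.3, 0.2, 3.4]
grasp_force: 21.3
```

```bash
python3 -m inch '[[0.2,-0.04,0.05,0],[0.5,-0.1,0.1,0],[0.8,-0.16,0.12,0],[1.1,-0.23,0.14,0],[1.4,-0.29,0.14,0],[1.7,-0.35,0.12,0],[1.95,-0.41,0.1,0],[1.95,-0.41,0.1,0]]' | grep -E "pos|force"
python3 -m inch '[[0,0,0,0],[0,0,0,0],[0,0,0,0],[0,0,0,0],[0,0,0,0],[0,0,0,0],[0,0,0,0],[0,0,0,0]]' | grep -E "pos|force"; python3 lean.py l3; python3 - <<'E'
import cv2
im=cv2.imread("pics/l3.png")
for y in range(230,372,4): print(y, im[y,[300,310,330,340,345]].tolist())
E
```

```text
ee_pos: [0.6182, 0.0556, 0.0969]
wrist_force: [-2.9, -0.5, 0.8]
grasp_force: 20.5
ee_pos: [0.618, 0.0557, 0.097]
wrist_force: [-2.4, 0.2, -0.2]
grasp_force: 20.5
comp [248, 257, 143, 109, 9222]
forward lean deg -2.1, grasp to lower edge mm 62.8 cost 0.00
top,bottom in tool mm [ -0.6   0.  -28.2] [ 2.3  0.  51.8] pix [321. 362.] [321. 270.]
[0.618  0.0557 0.097 ] [179.89   0.33 169.  ] 0.04741131414225226
230 [[189, 202, 209], [189, 202, 208], [188, 200, 208], [187, 200, 208], [187, 199, 205]]
234 [[190, 202, 208], [192, 203, 210], [188, 199, 208], [190, 203, 209], [188, 201, 208]]
238 [[188, 200, 206], [185, 198, 206], [187, 199, 205], [187, 197, 206], [185, 198, 206]]
242 [[189, 202, 209], [189, 202, 208], [191, 203, 210], [188, 200, 206], [188, 200, 208]]
246 [[190, 201, 208], [188, 201, 208], [187, 199, 205], [186, 199, 205], [187, 199, 207]]
250 [[190, 202, 209], [188, 200, 208], [189, 201, 208], [186, 199, 207], [186, 198, 204]]
254 [[185, 196, 203], [184, 196, 203], [184, 197, 203], [183, 195, 202], [184, 196, 203]]
258 [[190, 201, 209], [190, 201, 208], [187, 200, 207], [187, 
[... 1441 characters left out ...]
, 62, 17], [30, 61, 14], [31, 62, 17]]
338 [[27, 60, 6], [31, 65, 24], [29, 63, 10], [31, 70, 14], [32, 67, 27]]
342 [[32, 70, 11], [23, 55, 0], [28, 60, 8], [26, 59, 8], [29, 59, 9]]
346 [[31, 61, 19], [35, 63, 27], [28, 61, 9], [26, 60, 9], [28, 59, 6]]
350 [[28, 59, 14], [25, 59, 6], [34, 63, 42], [26, 58, 13], [30, 55, 37]]
354 [[25, 57, 12], [28, 58, 9], [32, 65, 56], [33, 63, 60], [29, 63, 29]]
358 [[49, 94, 33], [35, 82, 8], [35, 73, 17], [33, 74, 9], [31, 70, 7]]
362 [[66, 86, 65], [65, 87, 66], [55, 86, 47], [53, 90, 40], [45, 91, 49]]
366 [[69, 74, 75], [72, 75, 78], [72, 76, 78], [70, 76, 78], [58, 69, 96]]
370 [[68, 72, 74], [71, 74, 77], [74, 77, 79], [68, 74, 76], [62, 71, 84]]
```

```bash
python3 -m inch '[[0.2,-0.04,0,0],[0.4,-0.08,0,0],[0.6,-0.12,-0.05,0],[0.75,-0.15,-0.05,0],[0.75,-0.15,-0.05,0],[0.75,-0.15,-0.05,0],[0.75,-0.15,-0.05,0],[0.75,-0.15,-0.05,0]]' | grep -E "pos|force"
python3 lean.py l4
```

```text
ee_pos: [0.6254, 0.0542, 0.0964]
wrist_force: [-4.0, 0.8, -0.6]
grasp_force: 20.7
comp [248, 246, 143, 122, 10491]
forward lean deg -11.4, grasp to lower edge mm 64.9 cost 0.00
top,bottom in tool mm [ -3.    0.  -25.8] [12.9  0.  52.6] pix [321. 364.] [321. 251.]
[0.6254 0.0542 0.0964] [179.89   0.32 169.  ] 0.04719209687450829
```

```bash
python3 -m inch '[[0.05,0,0,0],[0.05,0,0,0],[0.05,0,0,0],[0.05,0,0,0],[0.05,0,1,0],[0.05,0,5,0],[0.05,0,10,0],[0.05,0,14,0]]' 7.5 | grep -E "pos|force"
python3 -m inch '[[0,0,4,0],[-2,0,6.5,0],[-4,0.4,6.5,0],[-4,0.4,6.5,0],[-4,0.4,6.5,0],[-4,0.4,6.5,0],[-4,0.4,6.5,0],[-4,0.4,6.5,0]]' | grep -E "pos|force"
python3 - <<'E'
from h import *
P={}
for n in ("wrist","side","scene"):
    c=cam(n); cv2.imwrite("pics/c_%s.png"%n,c["img"][:,:,::-1])
    for t,z in (("board_1_mid",.0845),("bay_1",.0845),("pin_head",.059)):
        print(n,t,[(np.round(d["point"],1).tolist(),round(d["score"],2),onz(c,d["point"],z)[:2].round(4).tolist()) for d in bot.landmark_of(t,c)[:4] if d["score"]>.3])
    if n=="wrist":
        # predicted board corners if seated at bay3 (.6215,.0545)
        hsv=cv2.cvtColor(c["img"],cv2.COLOR_RGB2HSV)
        m=((hsv[...,0]>42)&(hsv[...,0]<88)&(hsv[...,1]>90)&(hsv[...,2]>30)).astype(np.uint8)
        k,l,s,_=cv2.connectedComponentsWithStats(m); print([x.tolist() for x in s[1:] if x[4]>200])
        for x in s[1:]:
            if x[4]>200: 
                ce=(x[0]+x[2]/2,x[1]+x[3]); print("low row @z.124",onz(c,ce,.124).round(4),"top row @.0455",onz(c,(ce[0],x[1]),.0455).round(4))
E
```

```text
ee_pos: [0.626, 0.0542, 0.2395]
wrist_force: [0.5, -0.5, -0.9]
grasp_force: 0.0
ee_pos: [0.5861, 0.0581, 0.3011]
wrist_force: [0.6, 0.5, -0.6]
grasp_force: 0.0
wrist board_1_mid [([322.3, 245.9], 0.57, [0.6201, 0.0541])]
wrist bay_1 [([322.0, 192.9], 0.86, [0.5677, 0.0638]), ([326.7, 142.0], 0.73, [0.5222, 0.077])]
wrist pin_head [([565.1, 31.2], 0.76, [0.4683, 0.3103]), ([629.5, 111.0], 0.69, [0.5504, 0.3716]), ([214.5, 183.9], 0.6, [0.5414, -0.0431])]
[[298, 228, 51, 38, 1290]]
low row @z.124 [0.6272 0.0534 0.124 ] top row @.0455 [0.6118 0.0573 0.0455]
side board_1_mid [([266.9, 237.2], 0.68, [0.6231, 0.0556])]
side bay_1 [([310.2, 237.8], 0.89, [0.5216, 0.0552]), ([286.0, 240.0], 0.88, [0.577, 0.0696]), ([268.7, 237.8], 0.65, [0.6185, 0.0588])]
side pin_head [([332.6, 308.3], 0.79, [0.4692, 0.315]), ([385.2, 358.6], 0.79, [0.3863, 0.4575]), ([286.4, 325.6], 0.74, [0.5502, 0.3733]), ([302.9, 231.3], 0.62, [0.5442, -0.0404])]
scene board_1_mid [([318.6, 223.4], 0.6, [0.6163, 0.0528]), ([364.8, 252.9], 0.51, [0.459, 0.0043])]
scene bay_1 [([324.6, 245.3], 0.96, [0.5263, 0.0779]), ([318.4, 221.5], 0.95, [0.6243, 0.0498]), ([323.9, 235.5], 0.62, [0.5632, 0.0626]), ([463.1, 251.2], 0.58, [0.366, -0.2097])]
scene pin_head [([243.5, 297.9], 0.6, [0.4589, 0.3068]), ([202.3, 284.2], 0.59, [0.5423, 0.3776]), ([216.8, 333.3], 0.5, [0.3806, 0.3894]), ([183.9, 342.3], 0.48, [0.3847, 0.4562])]
```

```bash
python3 -m inch '[[-2,-5,0,2],[-4,-10,0,4],[-6,-15,0,6],[-8,-20,0,8],[-10,-25,0,10],[-12,-30,0,12.6],[-13.6,-34,0,12.6],[-13.6,-34.3,0,12.6]]' 8.54 | grep -E "pos|force"
python3 -m inch '[[0,0,0,0],[0,0,0,0],[0,0,0,0],[0,0,0,0],[0,0,0,0],[0,0,0,0],[0,0,0,0],[0,0,0,0]]' | grep -E "pos|rot"
python3 - <<'E'
from h import *
c=cam("wrist"); cv2.imwrite("pics/t2.png",c["img"][:,:,::-1])
for t,z in (("board_1_mid",.047),("board_tray",0)):
    print(t,[(np.round(d["point"],1).tolist(),round(d["score"],2),onz(c,d["point"],z)[:2].round(4).tolist()) for d in bot.landmark_of(t,c)[:4] if d["score"]>.3])
hsv=cv2.cvtColor(c["img"],cv2.COLOR_RGB2HSV)
m=((hsv[...,0]>42)&(hsv[...,0]<88)&(hsv[...,1]>90)&(hsv[...,2]>30)).astype(np.uint8)
k,l,s,_=cv2.connectedComponentsWithStats(m)
for i,x in enumerate(s):
    if i and x[4]>400:
        ys,xs=np.where(l==i); y1=ys.max(); print(x.tolist())
        for y in (y1-3,y1-1):
            r=xs[ys==y]; print(y,r.min(),r.max(),[onz(c,(v,y),.087)[:2].round(4).tolist() for v in (r.min(),r.max())])
        print("bottom@.008",onz(c,(x[0]+x[2]/2,x[1]),.012).round(4))
E
```

```text
ee_pos: [0.4488, -0.287, 0.3013]
wrist_force: [-0.5, 0.4, -0.3]
grasp_force: 0.0
ee_pos: [0.45, -0.2848, 0.3014]
tcp_rot: [179.9, 0.3, -178.4]
board_1_mid [([614.9, 369.4], 0.94, [0.6455, 0.0868])]
board_tray [([317.0, 193.0], 0.65, [0.4438, -0.2881])]
[291, 192, 51, 32, 1196]
220 292 340 [[0.4577, -0.3117], [0.4564, -0.2649]]
222 292 341 [[0.4597, -0.3117], [0.4584, -0.2638]]
bottom@.008 [ 0.4408 -0.2887  0.012 ]
[123, 281, 39, 18, 551]
295 124 160 [[0.5422, -0.4856], [0.5412, -0.4483]]
297 125 139 [[0.5445, -0.4849], [0.5441, -0.4703]]
bottom@.008 [ 0.5579 -0.5029  0.012 ]
[0, 325, 35, 39, 1010]
360 19 32 [[0.6234, -0.6105], [0.623, -0.5962]]
362 27 32 [[0.6257, -0.6022], [0.6255, -0.5967]]
bottom@.008 [ 0.6238 -0.6713  0.012 ]
[577, 340, 63, 58, 1137]
394 624 639 [[0.6499, 0.067], [0.6495, 0.084]]
396 626 639 [[0.6525, 0.07], [0.6522, 0.0848]]
bottom@.008 [0.6252 0.1006 0.012 ]
```

```bash
python3 -m inch '[[0.7,-0.3,-4,0],[0.7,-0.3,-9,0],[0.7,-0.3,-14,0],[0.7,-0.3,-18,0],[0.7,-0.3,-21.5,0],[0.7,-0.3,-24,0],[0.7,-0.3,-24,0],[0.7,-0.3,-24,0]]' 8.54| grep -E "pos|force"
python3 -m inch '[[0,0,0,0],[0,0,0,0],[0,0,0,0],[0,0,0,0],[0,0,0,0],[0,0,0,0],[0,0,0,0],[0,0,0,0]]' 4.4 20| grep -E "pos|force|op"
python3 lean.py l5
python3 -m inch '[[0,0,0.15,0],[-0.4,0,0.2,0],[-0.8,0,0.25,0],[-1.2,0,0.25,0],[-1.6,0,0.25,0],[-2,0,0.2,0],[-2.4,0,0.15,0],[-2.6,0,0.15,0]]'| grep -E "pos|force|op"
python3 -m inch '[[0,0,1,0],[0,0,3,0],[0,0,6,0],[0,0,10,0],[0,0,14,0],[0,0,14,0],[0,0,14,0],[0,0,14,0]]'| grep -E "pos|force|op"
python3 lean.py l6
```

```text
ee_pos: [0.4575, -0.2881, 0.0627]
wrist_force: [0.2, 0.1, 0.7]
grasp_force: 0.0
ee_pos: [0.4574, -0.2881, 0.0622]
wrist_force: [-0.6, -0.8, 5.2]
opening: 0.0472
grasp_force: 20.5
comp [249, 240, 142, 124, 11460]
forward lean deg -12.3, grasp to lower edge mm 65.7 cost 0.00
top,bottom in tool mm [ -3.   0. -25.] [13.9  0.  53.2] pix [321. 363.] [321. 249.]
[ 0.4574 -0.2881  0.0622] [ 179.94    0.39 -178.4 ] 0.04717782442183736
ee_pos: [0.4307, -0.2879, 0.0628]
wrist_force: [4.6, -1.4, -0.5]
opening: 0.0473
grasp_force: 20.9
ee_pos: [0.4304, -0.2875, 0.2016]
wrist_force: [0.9, -0.4, -0.8]
opening: 0.0476
grasp_force: 21.0
comp [248, 282, 143, 77, 6290]
forward lean deg 8.8, grasp to lower edge mm 60.9 cost 0.00
top,bottom in tool mm [  2.9   0.  -29.9] [-9.3  0.  49.2] pix [322. 356.] [321. 292.]
[ 0.4304 -0.2875  0.2016] [ 179.82    0.2  -178.4 ] 0.04757228902893657
```

```bash
python3 -m inch '[[0.5,3,3,0],[1.5,8,7,0],[3,14,9.8,-2],[4,20,9.8,-5],[5,25,9.8,-8],[6,30,9.8,-12.6],[7,35,9.8,-12.6],[7.1,36.8,9.8,-12.6]]' | grep -E "pos|rot|op"
python3 -m inch '[[0,0,-3,0],[0,0,-8,0],[0,0,-12,0],[0,0,-15,0],[0,0,-17,0],[0,0,-18,0],[0,0,-18,0],[0,0,-18,0]]' | grep -E "pos|rot|force"
python3 lean.py l7; python3 - <<'E'
import sys; sys.argv=["x"]
from h import *
c=cam("wrist")
for t,z in (("bay_1",.0845),("pin_head",.059),("board_1_mid",.0845)):
    print(t,[(np.round(d["point"],1).tolist(),round(d["score"],2),onz(c,d["point"],z)[:2].round(4).tolist()) for d in bot.landmark_of(t,c)[:4] if d["score"]>.3])
E
```

```text
ee_pos: [0.5019, 0.0825, 0.2998]
tcp_rot: [179.9, 0.2, 169.2]
opening: 0.047
ee_pos: [0.5024, 0.0801, 0.1219]
tcp_rot: [179.9, 0.4, 169.0]
wrist_force: [0.7, -1.6, -0.5]
grasp_force: 21.1
comp [249, 281, 142, 78, 6203]
forward lean deg 9.1, grasp to lower edge mm 59.6 cost 0.00
top,bottom in tool mm [  3.2   0.  -31.1] [-9.4  0.  47.9] pix [321. 357.] [321. 293.]
[0.5024 0.0801 0.1219] [179.87   0.39 168.99] 0.04732018985681209
bay_1 [([317.1, 396.8], 0.63, [0.569, 0.0653])]
pin_head [([134.6, 359.1], 0.78, [0.5404, -0.0445])]
board_1_mid []
```

```bash
python3 -m inch '[[-0.1,0,-0.5,0],[-0.1,0,-1,0],[-0.1,0,-1.4,0],[-0.1,0,-1.8,0],[-0.1,0,-2.1,0],[-0.1,0,-2.1,0],[-0.1,0,-2.1,0],[-0.1,0,-2.1,0]]' | grep -E "pos|force"
python3 -m inch '[[0,0,-0.1,0],[0,0,-0.2,0],[0,0,-0.2,0],[0,0,-0.2,0],[0,0,-0.2,0],[0,0,-0.2,0],[0,0,-0.2,0],[0,0,-0.2,0]]' | grep -E "pos|force"
python3 -m inch '[[0,0,-0.1,0],[0,0,-0.2,0],[0,0,-0.2,0],[0,0,-0.2,0],[0,0,-0.2,0],[0,0,-0.2,0],[0,0,-0.2,0],[0,0,-0.2,0]]' | grep -E "pos|force"
```

```text
ee_pos: [0.5011, 0.0802, 0.1001]
wrist_force: [0.1, 0.4, -1.0]
grasp_force: 21.1
ee_pos: [0.501, 0.0802, 0.0979]
wrist_force: [-0.3, -0.2, -0.6]
grasp_force: 21.1
ee_pos: [0.5013, 0.0802, 0.0968]
wrist_force: [-1.8, -0.1, 7.5]
grasp_force: 21.5
```

```bash
python3 -m inch '[[0.2,-0.04,0.1,0],[0.5,-0.1,0.14,0],[0.8,-0.16,0.16,0],[1.1,-0.23,0.18,0],[1.4,-0.29,0.18,0],[1.7,-0.35,0.16,0],[1.95,-0.41,0.14,0],[1.95,-0.41,0.14,0]]' | grep -E "pos|force"
python3 lean.py l8
python3 -m inch '[[0.2,-0.04,0,0],[0.4,-0.08,0,0],[0.55,-0.12,-0.05,0],[0.65,-0.13,-0.05,0],[0.65,-0.13,-0.05,0],[0.65,-0.13,-0.05,0],[0.65,-0.13,-0.05,0],[0.65,-0.13,-0.05,0]]' | grep -E "pos|force"
python3 lean.py l9
```

```text
ee_pos: [0.5208, 0.0761, 0.0973]
wrist_force: [-2.5, 0.7, 2.4]
grasp_force: 20.7
comp [248, 254, 143, 112, 9730]
forward lean deg -5.4, grasp to lower edge mm 64.0 cost 0.00
top,bottom in tool mm [ -1.5   0.  -26.9] [ 6.   0.  52.7] pix [321. 362.] [321. 263.]
[0.5208 0.0761 0.0973] [179.88   0.34 169.  ] 0.04776506274043976
ee_pos: [0.5269, 0.0748, 0.0968]
wrist_force: [-3.0, 1.1, 0.1]
grasp_force: 20.7
comp [249, 244, 142, 123, 10389]
forward lean deg -10.8, grasp to lower edge mm 65.1 cost 0.00
top,bottom in tool mm [ -2.8   0.  -25.6] [12.2  0.  53. ] pix [321. 363.] [321. 252.]
[0.5269 0.0748 0.0968] [179.89   0.32 169.  ] 0.04713514655412256
```

Seated angle nearly reached; release, lift, check.

```bash
python3 -m inch '[[0.1,0,0,0],[0.1,0,0,0],[0.1,0,0,0],[0.1,0,0,0],[0.1,0,0,0],[0.1,0,3,0],[0.1,0,9,0],[0.1,0,15,0]]' 7.5 | grep -E "pos|force"
python3 -m inch '[[0,0,4,0],[2,-0.5,5.5,0],[4,-1,5.5,0],[5,-1.2,5.5,0],[5,-1.2,5.5,0],[5,-1.2,5.5,0],[5,-1.2,5.5,0],[5,-1.2,5.5,0]]' | grep -E "pos|force"
cat > chk.py <<'E'
from h import *
for n in ("wrist","side","scene"):
    c=cam(n); cv2.imwrite("pics/d_%s.png"%n,c["img"][:,:,::-1])
    for t,z in (("board_1_mid",.0845),("bay_1",.0845),("pin_head",.059),("load_hole",.042),("work_hole",.042),("handle",.092)):
        print(n,t,[(np.round(d["point"],1).tolist(),round(d["score"],2),onz(c,d["point"],z)[:2].round(4).tolist()) for d in bot.landmark_of(t,c)[:4] if d["score"]>.3])
    if n=="wrist":
        hsv=cv2.cvtColor(c["img"],cv2.COLOR_RGB2HSV)
        m=((hsv[...,0]>42)&(hsv[...,0]<88)&(hsv[...,1]>90)&(hsv[...,2]>30)).astype(np.uint8)
        k,l,s,_=cv2.connectedComponentsWithStats(m)
        for x in s[1:]:
            if x[4]>300: 
                ce=(x[0]+x[2]/2,x[1]+x[3]); print(x.tolist(),"low row @z.124",onz(c,ce,.124).round(4),"top row @.0455",onz(c,(ce[0],x[1]),.0455).round(4))
E
python3 chk.py
```

```text
ee_pos: [0.5276, 0.0747, 0.2484]
wrist_force: [0.5, 0.3, 0.5]
grasp_force: 0.0
ee_pos: [0.5777, 0.0629, 0.3021]
wrist_force: [0.8, 0.5, 1.0]
grasp_force: 0.0
wrist board_1_mid [([320.6, 254.7], 0.85, [0.621, 0.0554])]
wrist bay_1 [([320.2, 202.0], 0.58, [0.568, 0.0652])]
wrist pin_head [([209.6, 193.7], 0.79, [0.5421, -0.0463]), ([558.7, 43.6], 0.71, [0.4691, 0.3098]), ([625.3, 120.5], 0.64, [0.5504, 0.3736])]
wrist load_hole [([214.3, 189.4], 0.66, [0.5401, -0.0456]), ([514.9, 247.7], 0.37, [0.6687, 0.2703])]
wrist work_hole [([320.7, 75.6], 0.85, [0.4514, 0.0884])]
wrist handle [([414.5, 202.2], 0.79, [0.584, 0.1535])]
[294, 137, 55, 27, 568] low row @z.124 [0.5298 0.0736 0.124 ] top row @.0455 [0.5089 0.0782 0.0455]
[295, 235, 50, 41, 1348] low row @z.124 [0.6283 0.0532 0.124 ] top row @.0455 [0.611  0.0568 0.0455]
side board_1_mid [([268.4, 236.9], 0.83, [0.6198, 0.0537])]
side bay_1 [([286.5, 243.3], 0.91, [0.5743, 0.0876]), ([308.5, 237.8], 0.83, [0.5255, 0.0554]), ([267.6, 236.3], 0.75, [0.6221, 0.0504])]
side pin_head [([333.0, 308.3], 0.74, [0.4685, 0.315]), ([385.5, 336.8], 0.62, [0.3799, 0.4]), ([284.2, 328.3], 0.52, [0.5533, 0.3815]), ([306.0, 231.7], 0.5, [0.5362, -0.0382])]
side load_hole [([305.5, 235.3], 0.81, [0.5383, -0.0538])]
side work_hole [([335.2, 258.6], 0.98, [0.4625, 0.0767])]
side handle [([276.1, 254.6], 0.76, [0.5899, 0.1613])]
scene board_1_mid [([319.9, 222.5], 0.67, [0.6186, 0.0481])]
scene bay_1 [([318.7, 222.0], 0.81, [0.6219, 0.05]), ([323.7, 231.9], 0.79, [0.5772, 0.0566])]
scene pin_head [([186.4, 342.5], 0.72, [0.382, 0.4518]), ([369.3, 244.8], 0.72, [0.5112, -0.0379]), ([367.6, 237.2], 0.64, [0.5411, -0.0495]), ([204.1, 283.6], 0.63, [0.5425, 0.3734])]
scene load_hole [([364.6, 243.1], 0.79, [0.5419, -0.0421]), ([290.5, 238.8], 0.4, [0.6395, 0.1226])]
scene work_hole [([331.2, 278.7], 0.67, [0.4529, 0.0951])]
scene handle [([289.8, 238.3], 0.73, [0.5787, 0.1468])]
```

```bash
python3 -m inch '[[-1,-2,0,10.7],[-2,-4,0,21.4],[-3,-6,0,32],[-3.6,-8,0,42.8],[-3.6,-10,0,53],[-3.6,-10.8,0,64],[-3.6,-10.8,0,74],[-3.6,-10.8,0,85]]' 5 | grep -E "pos|rot"
python3 -m inch '[[0,0,-3,4.7],[0,0,-8,4.7],[0,0,-13,4.7],[0,0,-18,4.7],[0,0,-22,4.7],[0,0,-24.6,4.7],[0,0,-24.6,4.7],[0,0,-24.6,4.7]]' | grep -E "pos|rot|force"
```

```text
ee_pos: [0.542, -0.0454, 0.3019]
tcp_rot: [179.9, 0.3, -105.9]
ee_pos: [0.5426, -0.0453, 0.0572]
tcp_rot: [180.0, 0.3, -101.6]
wrist_force: [-0.3, 0.5, -0.5]
grasp_force: 0.0
```

```bash
python3 -m inch '[[0,0,0,0],[0,0,0,0],[0,0,0,0],[0,0,0,0],[0,0,0,0],[0,0,0,0],[0,0,0,0],[0,0,0,0]]' 1.2 50 | grep -E "pos|rot|force|op"
python3 -m inch '[[0,0,0.3,0],[0,0,0.6,0],[0,0,1,0],[0,0,1.5,0],[0,0,2,0],[0,0,2,0],[0,0,2,0],[0,0,2,0]]' | grep -E "pos|rot|force|op"
```

```text
ee_pos: [0.5427, -0.0453, 0.0571]
tcp_rot: [-180.0, 0.3, -101.6]
wrist_force: [-0.8, 0.3, 5.8]
opening: 0.0166
grasp_force: 48.6
ee_pos: [0.5419, -0.0452, 0.0756]
tcp_rot: [179.9, 0.3, -101.6]
wrist_force: [-0.4, 0.4, -0.6]
opening: 0.0163
grasp_force: 48.7
```

```bash
python3 - <<'E'
import numpy as np
a=-101.1
for k in range(3):
    s=np.radians(a+30*k); print([[round(float(11.5*(np.cos(s+np.radians(t))-np.cos(s))),2),round(float(11.5*(np.sin(s+np.radians(t))-np.sin(s))),2)] for t in np.arange(1,9)*3.75])
E
python3 -m inch '[[0,0,0.3,0],[0,0,0.6,0],[0,0,0.9,0],[0,0,1.15,0],[0,0,1.15,0],[0,0,1.15,0],[0,0,1.15,0],[0,0,1.15,0]]' | grep -E "pos|force"
```

```text
[[0.74, -0.12], [1.49, -0.19], [2.24, -0.22], [3.0, -0.19], [3.74, -0.11], [4.49, 0.01], [5.22, 0.18], [5.94, 0.4]]
[[0.7, 0.27], [1.39, 0.58], [2.05, 0.94], [2.69, 1.33], [3.3, 1.77], [3.88, 2.25], [4.43, 2.77], [4.94, 3.32]]
[[0.48, 0.58], [0.91, 1.2], [1.31, 1.84], [1.66, 2.5], [1.97, 3.19], [2.23, 3.89], [2.45, 4.61], [2.62, 5.35]]
ee_pos: [0.5419, -0.0452, 0.0872]
wrist_force: [0.2, 0.1, -0.2]
grasp_force: 48.7
```

```bash
python3 -m inch '[[0.74,-0.12,0.1,0],[1.49,-0.19,0.1,0],[2.24,-0.22,0.1,0],[3,-0.19,0.1,0],[3.74,-0.11,0.1,0],[4.49,0.01,0.1,0],[5.22,0.18,0.1,0],[5.94,0.4,0.1,0]]' | grep -E "pos|force"
python3 -m inch '[[0.7,0.27,0,0],[1.39,0.58,0,0],[2.05,0.94,0,0],[2.69,1.33,0,0],[3.3,1.77,0,0],[3.88,2.25,0,0],[4.43,2.77,0,0],[4.94,3.32,0,0]]' | grep -E "pos|force"
python3 -m inch '[[0.48,0.58,0,0],[0.91,1.2,0,0],[1.31,1.84,0,0],[1.66,2.5,0,0],[1.97,3.19,0,0],[2.23,3.89,0,0],[2.45,4.61,0,0],[2.62,5.35,0,0]]' | grep -E "pos|force"
python3 chk.py | grep -vE "^side"
```

```text
ee_pos: [0.6019, -0.0411, 0.0883]
wrist_force: [-1.1, -1.6, -0.9]
grasp_force: 48.8
ee_pos: [0.6514, -0.0078, 0.0885]
wrist_force: [2.8, -4.2, 0.1]
grasp_force: 48.9
ee_pos: [0.6777, 0.0462, 0.0887]
wrist_force: [3.6, -1.7, 0.1]
grasp_force: 49.0
wrist board_1_mid [([564.2, 419.2], 0.88, [0.5779, 0.1203])]
wrist bay_1 [([585.2, 320.0], 0.65, [0.5686, 0.0703])]
wrist pin_head [([318.8, 322.5], 0.56, [0.6814, 0.0626])]
wrist load_hole [([315.5, 275.7], 0.95, [0.6795, 0.0443]), ([557.7, 40.0], 0.74, [0.5518, -0.0435])]
wrist work_hole [([567.6, 30.7], 0.57, [0.5475, -0.0464])]
wrist handle []
[498, 162, 142, 95, 5649] low row @z.124 [0.6006 0.0215 0.124 ] top row @.0455 [0.5496 0.0106 0.0455]
[479, 354, 41, 32, 509] low row @z.124 [0.6226 0.0611 0.124 ] top row @.0455 [0.5883 0.1093 0.0455]
[511, 354, 129, 104, 4661] low row @z.124 [0.5989 0.0956 0.124 ] top row @.0455 [0.5468 0.1179 0.0455]
scene board_1_mid [([298.3, 239.2], 0.45, [0.576, 0.1258])]
scene bay_1 [([336.4, 230.2], 0.95, [0.5703, 0.0248]), ([332.9, 255.5], 0.64, [0.4821, 0.077]), ([300.5, 240.8], 0.61, [0.5676, 0.1235]), ([319.9, 232.9], 0.59, [0.5774, 0.067])]
scene pin_head [([185.2, 342.2], 0.73, [0.3839, 0.4538]), ([241.9, 296.1], 0.68, [0.466, 0.3082]), ([201.8, 284.1], 0.64, [0.5431, 0.3786]), ([216.2, 334.3], 0.56, [0.3784, 0.3913])]
scene load_hole [([311.2, 223.1], 0.88, [0.6817, 0.0454])]
scene work_hole [([363.3, 242.6], 0.56, [0.5452, -0.0401])]
scene handle [([334.2, 252.8], 0.82, [0.4815, 0.0739])]
```

```bash
python3 -m inch '[[0,0,1,0],[0,0,3,0],[0,0,6,0],[0,0,10,0],[0,0,14,0],[-3,-2,14.5,0],[-8,-5,14.5,0],[-13.5,-9.1,14.5,0]]' | grep -E "pos|force"
python3 -m inch '[[0,0,-3,0],[0,0,-6,0],[0,0,-9,0],[0,0,-12,0],[0,0,-12,0],[0,0,-12,0],[0,0,-12,0],[0,0,-12,0]]' | grep -E "pos|force"
python3 - <<'E'
from h import *
for k in range(2):
  c=cam("wrist")
  o=bot.get_obs(); tz=o["ee_pos"][2]-.0551
  for t,z in (("pin_tip",tz),("base_hole",.03),("work_hole",.042),("load_hole",.042)):
    print(t,[(np.round(d["point"],1).tolist(),round(d["score"],2),onz(c,d["point"],z)[:2].round(4).tolist()) for d in bot.landmark_of(t,c)[:3] if d["score"]>.3])
cv2.imwrite("pics/e.png",c["img"][:,:,::-1])
im=c["img"].astype(int).sum(2)
# lug silhouette rows: brightness across
for y in range(215,262,4): print(y,"".join("%4d"%v for v in im[y,270:366:4]))
E
```

```text
ee_pos: [0.5449, -0.0417, 0.2331]
wrist_force: [0.1, -0.9, 0.1]
grasp_force: 49.1
ee_pos: [0.5473, -0.0419, 0.1143]
wrist_force: [-0.2, 0.9, -1.2]
grasp_force: 49.3
pin_tip [([319.8, 269.4], 0.81, [0.5468, -0.0436])]
base_hole [([323.7, 249.0], 0.85, [0.5438, -0.0457])]
work_hole [([322.0, 404.7], 0.75, [0.5661, 0.0589]), ([317.9, 252.9], 0.64, [0.547, -0.0477])]
load_hole [([158.3, 417.3], 0.93, [0.6782, 0.0464])]
pin_tip []
base_hole [([323.8, 251.4], 0.81, [0.5435, -0.0444])]
work_hole [([316.8, 252.1], 0.89, [0.547, -0.0486])]
load_hole [([155.3, 417.3], 0.76, [0.679, 0.0451])]
215  326 282 267 311 338 351 355 224 223 223 231 248 232 232 240 242 244 231 226 217 292 340 339 334
219  313 325 322 326 330 358 374 218 189 198 199 205 206 204 223 230 223 225 210 207 257 357 339 336
223  292 301 300 311 339 378 377 228 177 179 180 181 182 174 184 181 177 175 173 165 165 353 348 338
227  284 253 229 268 347 316 314 308 306 309 308 312 315 316 337 339 329 340 350 317 251 357 353 330
231  299 251 247 279 355 541 531 536 543 545 553 528 537 544 541 545 548 536 540 457 255 363 354 341
235  313 281 302 325 326 549 544 540 547 545 551 533 538 540 545 541 541 538 540 456 451 395 368 358
239  333 295 304 325 324 547 544 534 554 544 552 535 540 544 543 538 546 537 541 448 468 411 398 382
243  333 304 276 302 322 744 543 537 547 542 548 514 484 521 524 525 542 542 537 504 468 387 387 346
247  205 186 172 207 189 765 765 763 551 543 479 355 231 252 446 543 560 749 535 527 467 255 234 270
251  198 197 178 191 198 765 764 765 749 539 375 376 166 228 240 694 760 631 590 611 465 226 225 226
255  202 196 187 205 207 765 764 764 765 756 269 265 193 147 239 759 764 764 764 764 460 221 226 221
259  203 201 189 194 202 765 764 764 765 765 391 289 280 286 416 764 764 764 764 765 459 219 219 221
```

```bash
python3 -m inch '[[0,-0.35,0,0],[0,-0.35,-0.6,0],[0,-0.35,-1.2,0],[0,-0.35,-1.8,0],[0,-0.35,-2.5,0],[0,-0.35,-2.5,0],[0,-0.35,-2.5,0],[0,-0.35,-2.5,0]]' | grep -E "pos|force"
python3 -m inch '[[-0.1,0,0,0],[-0.2,0,0,0],[-0.3,0,0,0],[-0.4,0,0,0],[-0.5,0,0,0],[-0.55,0,0,0],[-0.55,0,0,0],[-0.55,0,0,0]]' | grep -E "pos|force"
python3 - <<'E'
from h import *
c=cam("wrist"); im=c["img"].astype(int).sum(2)
for y in range(225,275,4): print(y,"".join("%4d"%v for v in im[y,270:366:4]))
E
```

```text
ee_pos: [0.547, -0.0453, 0.0886]
wrist_force: [-0.4, -0.1, -0.3]
grasp_force: 49.3
ee_pos: [0.5413, -0.0454, 0.0883]
wrist_force: [1.6, -0.1, 0.0]
grasp_force: 49.3
225  312 252 363 388 374 349 241 240 242 251 243 245 252 256 254 256 246 245 238 240 232 213 224 349
229  325 359 370 386 378 378 233 234 241 256 249 250 250 265 263 256 247 235 237 237 277 220 324 367
233  340 365 371 388 382 376 237 238 247 249 260 239 256 271 262 255 255 235 241 240 378 359 348 360
237  344 356 376 402 394 254 178 180 201 196 194 196 203 213 223 213 214 200 200 231 377 372 354 360
241  311 357 385 404 377 177 180 170 164 170 170 167 163 165 170 161 160 156 161 170 386 369 356 366
245  264 348 375 386 335 330 329 323 326 324 321 323 322 326 325 319 324 320 322 320 386 375 360 364
249  305 352 361 391 500 494 494 501 500 501 493 468 459 462 465 467 468 457 451 475 417 375 362 373
253  345 348 361 388 584 575 568 584 580 580 586 566 573 571 580 572 580 566 559 589 436 392 393 400
257  350 351 355 384 582 575 572 585 583 580 577 569 570 568 578 572 583 568 561 590 441 417 402 384
261  296 342 335 363 583 576 575 583 577 577 581 568 569 571 575 574 583 573 561 592 411 410 383 363
265  208 209 212 234 580 574 569 583 563 579 571 506 509 555 570 558 581 568 561 593 279 251 300 241
269  193 209 220 231 689 706 754 578 582 530 270 258 289 304 523 572 584 570 561 589 250 240 233 227
273  205 221 220 277 765 765 765 579 577 329 159 289 305 303 325 565 572 573 561 584 254 238 237 234
```

```bash
python3 -m inch '[[0,0,-0.2,0],[0,0,-0.4,0],[0,0,-0.6,0],[0,0,-0.8,0],[0,0,-1,0],[0,0,-1.2,0],[0,0,-1.2,0],[0,0,-1.2,0]]' | grep -E "pos|force"
python3 -m inch '[[0,0,-0.2,0],[0,0,-0.4,0],[0,0,-0.6,0],[0,0,-0.8,0],[0,0,-0.8,0],[0,0,-0.8,0],[0,0,-0.8,0],[0,0,-0.8,0]]' | grep -E "pos|force"
```

```text
ee_pos: [0.5412, -0.0454, 0.0762]
wrist_force: [0.1, -0.3, -1.3]
grasp_force: 49.2
ee_pos: [0.5414, -0.0453, 0.0683]
wrist_force: [0.3, 0.1, -0.6]
grasp_force: 49.2
```

```bash
python3 -m inch '[[0,0,-0.2,0],[0,0,-0.4,0],[0,0,-0.6,0],[0,0,-0.8,0],[0,0,-1,0],[0,0,-1.15,0],[0,0,-1.15,0],[0,0,-1.15,0]]' | grep -E "pos|force"
python3 -m inch '[[0,0,0,0],[0,0,0,0],[0,0,0,0],[0,0,0,0],[0,0,2,0],[0,0,6,0],[0,0,12,0],[0,0,18,0]]' 4 | grep -E "pos|force"
python3 -m inch '[[0,0,3,0],[0,0,6,0],[0,0,8,0],[0,0,8,0],[0,0,8,0],[0,0,8,0],[0,0,8,0],[0,0,8,0]]' | grep -E "time|pos|force"
python3 chk.py
```

```text
ee_pos: [0.5416, -0.0454, 0.0571]
wrist_force: [0.3, -0.2, 2.9]
grasp_force: 49.6
ee_pos: [0.541, -0.0453, 0.2385]
wrist_force: [1.3, -1.0, -0.1]
grasp_force: 0.0
time: 93.0
ee_pos: [0.5413, -0.0454, 0.3165]
wrist_force: [0.1, 1.0, -0.1]
grasp_force: 0.0
wrist board_1_mid [([314.6, 354.1], 0.91, [0.5798, 0.1189])]
wrist bay_1 [([316.3, 312.6], 0.75, [0.5672, 0.0675])]
wrist pin_head [([318.4, 202.0], 0.78, [0.5408, -0.0488]), ([315.0, 200.4], 0.53, [0.5441, -0.0513])]
wrist load_hole [([224.3, 294.5], 0.63, [0.6766, 0.0424])]
wrist work_hole [([318.1, 202.2], 0.75, [0.5418, -0.0457]), ([315.6, 286.1], 0.67, [0.5654, 0.0541])]
wrist handle [([313.8, 315.6], 0.45, [0.5697, 0.0667])]
[292, 253, 48, 44, 1381] low row @z.124 [0.5597 0.0311 0.124 ] top row @.0455 [0.5561 0.0118 0.0455]
[294, 332, 44, 50, 1274] low row @z.124 [0.5796 0.1267 0.124 ] top row @.0455 [0.5772 0.1134 0.0455]
side board_1_mid [([281.2, 248.8], 0.87, [0.5836, 0.1169]), ([292.6, 270.1], 0.33, [0.5507, 0.2156])]
side bay_1 [([288.4, 241.7], 0.76, [0.5707, 0.0788]), ([298.0, 230.5], 0.68, [0.5528, 0.0135]), ([280.9, 2
[... 319 characters left out ...]
46])]
side handle [([324.1, 241.6], 0.58, [0.4886, 0.0915])]
scene board_1_mid [([297.9, 236.0], 0.49, [0.5886, 0.1216])]
scene bay_1 [([337.4, 232.3], 0.97, [0.5612, 0.0264]), ([320.9, 235.1], 0.88, [0.5679, 0.0686]), ([299.9, 239.5], 0.57, [0.5732, 0.1228]), ([313.8, 223.4], 0.57, [0.6215, 0.0639])]
scene pin_head [([240.2, 296.0], 0.75, [0.4679, 0.3115]), ([216.5, 334.0], 0.67, [0.379, 0.3905]), ([202.4, 283.0], 0.58, [0.5462, 0.3764]), ([187.3, 342.0], 0.57, [0.3826, 0.4498])]
scene load_hole [([313.9, 224.5], 0.83, [0.6726, 0.0415])]
scene work_hole [([363.5, 243.3], 0.68, [0.5424, -0.0392])]
scene handle [([332.2, 254.4], 0.71, [0.478, 0.0808]), ([321.4, 233.8], 0.68, [0.563, 0.0695])]
```

```bash
python3 -c "
from workcell import bot
print(bot.job_done())"
```

```text
the job is handed in; nothing more can be done
None
```

The job is handed in after about 93 s: both boards found in the tray (there was no third) stand in the front and rear bays, the plate is at the working position, and the pin is home through both lugs; the handing-in call gave no verdict, so this rests on my last camera check.

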